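Wedge the slide carrier home in the plate scanner and start the scan

ROBOT

A 7-joint arm with a two-finger parallel gripper is mounted at the origin on the work surface. World frame = base frame: x ahead of the robot, y to its left, z up, the work surface at z = 0. Lengths are in mm, angles in rad, forces in N, time in s.
With the tool pointing down it reaches from about 425 to 975 mm from the base axis. Payload 16.7 kg.
Tool frame: the origin (TCP) lies at the very end of the fingers, on their centre line; the grasp point (between the pads) lies 19 mm behind it; z points along the fingers, x is the direction in which the jaws open and shut, and the axes are right-handed (so a half turn about z gives the same grasp; the last joint's range is limited). The gripper opens to 85 mm and grips with 20 to 120 N. Pads are 22 mm wide; open, the fingers measure 114 mm over their backs; the gripper's body (76 mm by 85 mm) begins 54 mm behind the grasp point. The pads swing forward as they close: fully open they stand 13 mm farther back than shut.
Start: joints at [1.063, 0.426, 0.074, 1.606, -0.034, 1.111, -0.067], TCP at [236.362, -632.223, 193.702] pointing down, gripper open.
Joint ranges: [-2.85, 2.85], [-0.5, 2.14], [-1.23, 1.37], [0.21, 2.46], [-1.02, 4.16], [0.16, 2.05], [-2.73, 2.73]. Speed limits (rad/s): [1.89, 1.89, 2.39, 2.39, 3.01, 3.01, 3.01].

INTERFACE

Orientations are given as a 3x3 rotation matrix whose columns are the frame's x, y, z axes.
In Python, from plant import bot, cams, spotter gives the robot as it stands.
- The arm moves only by the tool play_rows, never from a script. Its argument "rows" is a list of rows, each an object of numbers: "ax", "ay", "az": the turn, a rotation vector about the world's x, y, z in degrees; "x", "y", "z": the shift along the world's x, y, z in mm; "jaw": the closure, from -1 (fully open) to 1 (shut). A call has 1 to 5 rows; each row is the pose to reach, as a shift and turn from the pose measured when the call began; what a row does not reach only later rows make up. A row lasts 1/8 s, in which the tool goes at most 62.5 mm and 10.7 degrees, less where a joint would pass 70% of its speed; a pose out of reach is approached as far as the arm can. A call with a gripper value outside its range is refused whole. The fingers move at their own pace and stop on an object; the grip force is fixed at half the most. Time passes only in rows, so rows that repeat a pose let the fingers close. It gives the time, the measured TCP pose, the force and the opening at its end, in the units of the state.
- bot.get_state(): the state, without advancing time (a new reading comes with each control period).
- cams.grab_frame(name): name is "side" or "top" or "wrist"; returns (picture, depth): 480x640x3 uint8, red, green, blue; 480x640 float32, mm along the optical axis (not along the pixel's ray), 0 where there is no reading.
- cams.get_calibration(name): a dict with "fovy" (degrees; the focal length in pixels is half the picture's height over the tangent of half this angle, whatever the lens; pixels are square), "cx", "cy" (the principal point, pixels), "D" ([k1, k2, p1, p2, k3] as OpenCV has them; the pictures are not rectified), "camera_from_world" (4x4, takes a point from world to camera coordinates). Camera axes: x right, y up, looking along -z (the intrinsics and any distortion apply to the point x, -y, -z); pixel columns grow to the right and rows downward; lengths in mm; the calibration is good to about 2 mm. A picture is of the moment at which its call begins: read the wrist's pose just before it. get_calibration takes no time and is no camera call; for the wrist camera it gives the pose at the moment of the call.
- bot.finish_job(): hands the job in, once; it reports no verdict.
Trained networks look in the newest picture that a camera, given by its name, has taken for a name from the list of things; names that differ only in an ending like _2 or _b are one class to them, and where a whole thing is asked for, a point or a joint stands for the part that bears it (a point fixed in the world has none). Each returns a list of dicts, best first, with "conf" (0 to 1); they miss things now and then, are a little off and sometimes report something else, mostly with a low value. They report only what shows in the picture. A call takes as long as a camera call.
- spotter.recognise(camera, target): "extent" ([left, top, right, bottom] in pixels, round what is visible of it).
The state is a dict: "clock": time; "joint_positions": joint angles; "qd": joint speeds; "effort": joint torques, N m; "ee_pos": TCP position; "ee_rot": TCP orientation; "wrist_force": force on the tool from outside, world axes, zero at the start; "moment": the same for the moment, N m; "gripper_width": finger opening in mm.
Only numpy, scipy, OpenCV 4.12 (cv2) and the standard library are available. Lean on these libraries where they do the work, as an engineer would, in place of code of your own. Each camera call takes 0.05 s, during which the arm holds its last target.

TASK

A magnifying glass has been left lying across the scanner's rails, blocking the slide carrier: lay it flat (do not drop it) in the empty felt-lined compartment of the open drawer. Then slide the tin carrier on the scanner's bed along the tapered dovetail way until it wedges tight, without touching its glass slide, and after that press the scanner's start button fully down and let it go. Leave the other things on the bench where they are.

Things in the scene. Friction and masses are not known exactly. Their poses are not given: they have to be found in the camera images.
- scanner: Low grey plate scanner, a fixed box. Origin on the bench under the mouth of the dovetail way; +x is the way in (the carrier slides toward +x, roughly to the robot's right, world -y, within 26 degrees), +y is left looking along +x. Its flat aluminium bed, 45 mm above the bench, reaches from x = -185 to 215 mm and y = -115 to 115 mm.
- bridge (a point): Middle of the lamp bridge that crosses the bed, at bed level; axes as the scanner's. It spans scanner x = 135 to 171 mm: two posts at y = +-84 to +-100 mm and a bar across, underside 36 mm and top 64 mm above the bed. The start button is beyond it.
- mouth (a point): Middle of the mouth of the dovetail way, on the bed (scanner x = 0, y = 0, 45 mm above the bench); axes as the scanner's.
- way_left: Left (+y) steel rail of the way, fixed on the bed: scanner x = 0 to 150 mm, 14 mm high, 18 mm wide, inner face undercut by 20 degrees and closing in by 4 degrees. Inner face at bed level: y = 59 mm at the mouth, 49 mm at the far end; before the mouth a flared lead-in 21 mm long opens it to 68 mm. Origin on the bed at scanner x = 55 mm, y = 0.
- way_right: Right (-y) rail of the way, mirror image of the left one. Origin on the bed at scanner x = 55 mm, y = 0.
- carrier: Black tin slide carrier, loose, about 0.35 kg, on the bed before the way. Dovetailed plate 130 mm long (x; +x leads in), 11.5 mm thick, bottom width 120 mm at the tail tapering to 102 mm in front, flanks leaning in by 20 degrees. At mid-tail a thumb tab 50 mm wide, 5 mm thick, its back flush with the tail, its top 34 mm above the underside. Origin mid-underside.
- carrier_mid (a point): Centre of the carrier plate, 6 mm above its underside; axes as the carrier's. The carrier wedges with this point at scanner x = 55 mm, y = 0 (tail 10 mm outside the mouth) and parallel with the way; a push of 5 to 15 N along the way then jams it fast between both rails, and it stays so.
- carrier_tab (a point): Middle of the carrier's flat tail face (65 mm behind its centre), 6 mm above its underside: the place to push. The face is upright, 115 to 120 mm wide and 11.5 mm high, 34 mm high over the tab.
- slide: Glass lantern slide 82 x 82 x 5 mm with a dark mask and toned picture, clipped fast on the carrier, its top 17 mm above the carrier's underside. It reaches from 33 mm behind to 49 mm ahead of the carrier's centre. Not to be touched by the gripper. Origin and axes are the carrier's.
- magnifier: Magnifying glass in a horn rim, loose, 0.11 kg, 188 mm long and 12 mm thick, lying flat across the tops of both rails (59 mm above the bench). Origin on its underside at half length; the rim, 78 mm across, is centred at x = +55 mm; the handle, 16 mm wide and 12 mm thick, reaches from x = -2 to -94 mm.
- magnifier_mid (a point): Middle of the magnifier's length, at half its thickness; axes as the magnifier's.
- magnifier_handle (a point): Point on the handle to grasp, 40 mm from the middle toward the handle's end (-x), at half thickness; grasp across the 16 mm width. Axes as the magnifier's.
- drawer: Grey-green slide cabinet with its bottom drawer pulled out toward the robot, fixed. Origin on the bench under the middle of the open drawer; +x points into the cabinet. Drawer inside 236 (x) by 250 mm (y), floor 30 mm, sides 75 mm, front 78 mm above the bench; a wall along x, 70 mm, parts two equal compartments. Cabinet 140 mm high from x = 130 mm on.
- rest: The empty felt-lined compartment, the magnifier's place; left or right half of the drawer. Origin at the centre of the compartment on its floor (30 mm above the bench); the felt is 2 mm thick; axes as the drawer's: 236 mm along x, 122 mm along y.
- oak_frames: Stack of three oak slide frames, 178 x 104 mm, 36 mm high, filling the other compartment. Origin at the centre of its underside.
- start (a joint): Travel of the start button: 0 up, 0.006 m fully down; fully down takes about 5 N and it springs back.
- start_top (a point): Centre of the top of the start button, a grey round cap 26 mm across in a dark collar 42 mm across, 18 mm above the bed when up; it presses straight down.
- ruby_frame: Bystander: oak frame 178 x 102 x 12 mm with a ruby glass, lying on the bench beside the scanner. Origin under its centre.
- blower: Bystander: rubber bulb blower standing on the bench, 62 mm across, 125 mm high. Origin under its centre.
- cleaner: Bystander: amber bottle, 52 mm across, 125 mm high. Origin under its centre.
- brush: Bystander: dusting brush 190 mm long lying on the bench. Origin under its middle.
- clip_tin: Bystander: round tin 46 mm across, 25 mm high, on the scanner's black strip. Origin under its centre.

How it is judged (in metres and radians):
On the way, in this order (a step that is already met when the one before it is completed fails the run):
1. the magnifier lies flat and let go in the felt-lined compartment (x of magnifier_mid in the frame of rest between -0.03 and 0.03 m and y of magnifier_mid in the frame of rest between -0.045 and 0.045 m and z of magnifier_mid in the frame of rest below 0.015 m and angle between magnifier_mid's own z axis and vertical below 0.15 rad and contact force between the fingers and magnifier below 0.1 N and linear speed of magnifier below 0.05 m/s), for 0.2 s.
2. the carrier is wedged tight at the end of its way (x of carrier_mid in the frame of scanner above 0.053 m and angle between the x axis of carrier_mid and the x axis of scanner, either way round below 0.02 rad and angle between carrier_mid's own z axis and vertical below 0.03 rad and contact force between carrier and way_left above 1 N and contact force between carrier and way_right above 1 N), for 0.2 s.
3. the start button is pressed fully down while the carrier is wedged (all of step 2 and value of joint start above 0.005 m), for 0.05 s.
At the end, for the whole second after the job is handed in: Magnifier flat and let go on the felt of the empty compartment (within 30 mm lengthways, 45 mm sideways of its centre); carrier still, at most 2 mm short of its wedged place, within 0.02 rad of the way, gripped by each rail with over 1 N; start button up again (all of step 1 and all of step 2 and value of joint start below 0.001 m and linear speed of carrier below 0.02 m/s); the robot touches nothing.
It fails at once if the gripper or arm touches the glass slide (contact force between any of the fingers, the arm and slide above 1 N).
It fails at once if the magnifier is dropped (falls free at over 0.9 m/s) (linear speed of magnifier above 0.9 m/s and contact force between the fingers and magnifier below 0.05 N).
It fails at once if a bystander is moved by more than 25 mm (distance of any of ruby_frame, blower, cleaner, brush, clip_tin from where it was at the start of the episode above 0.025 m).
It also fails if it takes over 72 s, if anything falls off the work surface, if the arm or the gripper's body presses on something with over 40 N, if the wrist force passes 120 N, or if a joint passes its speed limit or range.

## Working session

There is one attempt and no reset: what is moved stays moved. The work goes in short steps, Python scripts to look and compute and a tool call to move; the robot and the scene stay as the last step left them, time stands still between calls to the robot, and variables do not carry over. Pictures are saved under pics/ and viewed, and the job is handed in when it is done.

Besides the shell and the picture viewer there is one more tool, called as name([rows], argument=value, ...), one row to a line, values as JSON. play_rows: Moves the arm, as the interface text tells. Its arguments: {"type":"object","properties":{"rows":{"type":"array"}},"required":["rows"]}

```bash
ls; mkdir -p pics; cat > h.py <<'E'
import numpy as np, cv2
from plant import bot, cams, spotter
def K(c):
    f=240/np.tan(np.radians(c['fovy'])/2); return np.array([[f,0,c['cx']],[0,f,c['cy']],[0,0,1.]])
def cloud(name,pic=None):
    c=cams.get_calibration(name); rgb,d=cams.grab_frame(name)
    return rgb,d,c,world(c,d)
def world(c,d):
    v,u=np.mgrid[0:480,0:640]
    p=cv2.undistortPoints(np.stack([u.ravel(),v.ravel()],1).astype(np.float64)[:,None],K(c),np.array(c['D'],float))[:,0]
    z=d.ravel(); P=np.stack([p[:,0]*z,-p[:,1]*z,-z,np.ones_like(z)],1)
    W=(np.linalg.inv(np.array(c['camera_from_world']))@P.T).T[:,:3].reshape(480,640,3)
    W[d==0]=np.nan
    return W
E
python3 - <<'E'
from h import *
s=bot.get_state(); print(s)
for n in ('top','side','wrist'):
    rgb,d,c,W=cloud(n); cv2.imwrite(f'pics/{n}0.png',rgb[...,::-1]); np.savez(f'{n}0.npz',rgb=rgb,d=d,W=W)
    print(n,c)
E
```

```text
pics
{'clock': 0.0, 'joint_positions': array([ 1.06348382,  0.4267351 ,  0.0738344 ,  1.60659242, -0.0340868 ,
        1.11078065, -0.06710753]), 'qd': array([-1.68772701e-04, -9.92276951e-05,  1.20675183e-03,  1.36618937e-04,
       -1.96766914e-03, -1.65728567e-03,  1.33886188e-03]), 'effort': array([-2.22561728e-03, -9.49823213e+01,  3.75933096e+00, -4.63510001e+01,
        1.91960199e-02,  1.02429520e-02,  9.04894165e-06]), 'ee_pos': array([ 236.22480144, -631.84498818,  193.01450054]), 'ee_rot': array([[ 3.50209066e-01, -9.36671409e-01, -5.30778241e-04],
       [-9.36670721e-01, -3.50209455e-01,  1.13911881e-03],
       [-1.25286358e-03,  9.82347020e-05, -9.99999210e-01]]), 'wrist_force': array([-0.2576167 , -0.35869062, -0.28941185]), 'moment': array([-0.05796794,  0.01666015,  0.0567307 ]), 'gripper_width': 85.47154942001791}
top {'fovy': 43.963144127023526, 'cx': 322.7363422149417, 'cy': 237.02962726203745, 'D': array([-0.16085138,  0.        ,  0.        ,  0.        ,  0.        ]), 'camera_from_world': array([[ 6.06736726e-03, -9.99981556e-01, -2.74383758e-04,
        -5.2
[... 624 characters left out ...]
],
       [-6.05620561e-02, -7.10455662e-01,  7.01131221e-01,
        -1.28972444e+03],
       [ 0.00000000e+00,  0.00000000e+00,  0.00000000e+00,
         1.00000000e+00]])}
wrist {'fovy': 61.51895855717798, 'cx': 318.468084857764, 'cy': 244.68711511627606, 'D': array([-0.02835345,  0.        ,  0.        ,  0.        ,  0.        ]), 'camera_from_world': array([[ 3.50533278e-01, -9.36550083e-01, -6.02756430e-04,
        -6.74554648e+02],
       [ 9.00446020e-01,  3.37197035e-01, -2.74763761e-01,
         3.62478658e+01],
       [ 2.57533271e-01,  9.57710922e-02,  9.61511577e-01,
        -3.76565944e+02],
       [ 0.00000000e+00,  0.00000000e+00,  0.00000000e+00,
         1.00000000e+00]])}
```

View pics/top0.png

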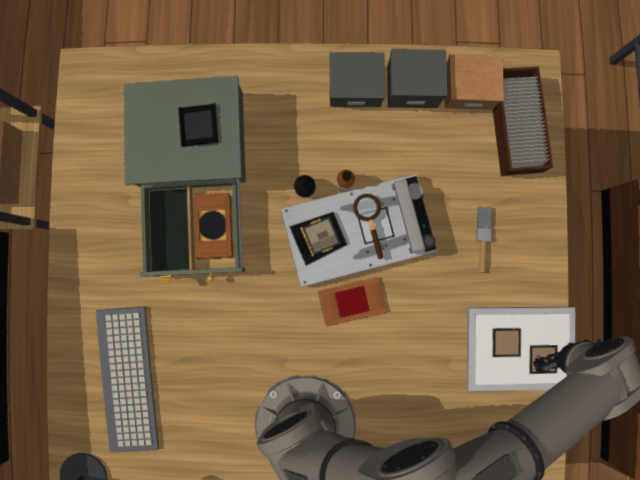

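View pics/side0.png

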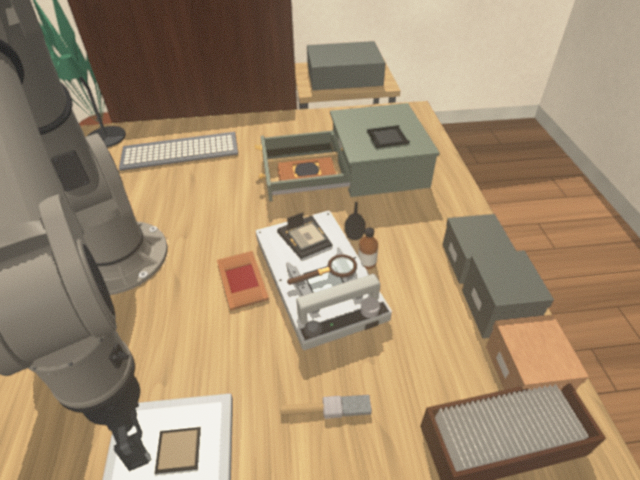

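The top view shows the drawer at upper left with the empty compartment on its left (165,230). The scanner is at (360,230), the magnifier lies across the rails with its rim at (367,207) and handle end at (379,256), and the button area is at the right end.

```bash
python3 - <<'E'
from h import *
t=np.load('top0.npz'); s=np.load('side0.npz')
im=cv2.resize(t['rgb'][160:340,270:450],(720,720),interpolation=cv2.INTER_CUBIC)[:600]; cv2.imwrite('pics/top0z.png',im[...,::-1])
im=cv2.resize(s['rgb'][190:360,210:420],(800,648),interpolation=cv2.INTER_CUBIC)[:600]; cv2.imwrite('pics/side0z.png',im[...,::-1])
W=t['W']
for n,(u,v) in dict(rim=(367,207),hend=(379,256),hmid=(376,240),car=(320,236),bl=(301,284),br=(437,252),tl=(284,210),trr=(417,177),drawFL=(142,272),drawFR=(240,270),drawBL=(145,186),drawBR=(240,183),comp=(167,228),clip=(417,185),button=(427,240),frames=(212,225)).items():
    print(n,np.round(W[v,u],0))
# bed edge fit
m=(abs(W[...,2]-45)<6)&(W[...,0]>500)&(W[...,0]<900)&(W[...,1]<150)&(W[...,1]>-330)
P=W[m][:,:2]; r=cv2.minAreaRect(P.astype(np.float32)); print(m.sum(),r)
for n in ('magnifier','carrier','clip_tin','start_top','rest','brush','blower','cleaner','ruby_frame'):
    print(n,[(np.round(x['extent']),round(x['conf'],2)) for x in spotter.recognise('top',n)[:2]])
E
```

```text
rim [ 619. -172.   70.]
hend [ 483. -205.   74.]
hmid [ 527. -197.   66.]
car [537. -42.  66.]
bl [404.  10.  47.]
br [ 497. -380.    3.]
tl [612.  60.  42.]
trr [ 708. -316.   45.]
drawFL [433. 452.  81.]
drawFR [441. 178.  74.]
drawBL [675. 451.  77.]
drawBR [695. 193.  -1.]
comp [560. 397.  30.]
clip [ 681. -311.   72.]
button [ 528. -339.   67.]
frames [567. 261.  61.]
3748 ((607.5966796875, -130.5675506591797), (216.1127166748047, 399.1377258300781), 0.35014230012893677)
magnifier [(array([355., 194., 382., 258.]), 0.87)]
carrier [(array([287., 214., 349., 265.]), 0.94)]
clip_tin [(array([408., 182., 423., 200.]), 0.51)]
start_top [(array([424., 237., 432., 243.]), 0.48)]
rest [(array([150., 187., 188., 273.]), 0.61)]
brush [(array([475., 207., 492., 272.]), 0.65)]
blower [(array([295., 177., 315., 199.]), 0.86), (array([320., 275., 386., 327.]), 0.46)]
cleaner [(array([334., 168., 358., 193.]), 0.77)]
ruby_frame [(array([321., 276., 386., 323.]), 0.79), (array([352., 195., 380., 257.]), 0.3)]
```

View pics/top0z.png

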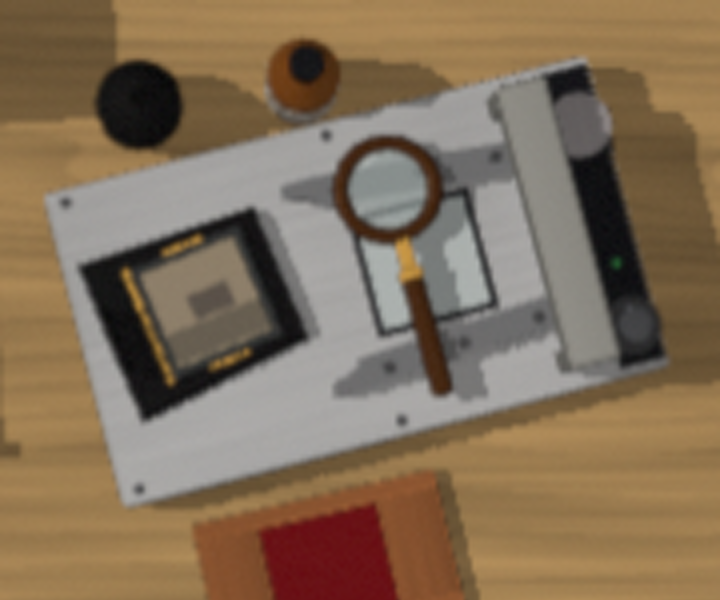

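View pics/side0z.png

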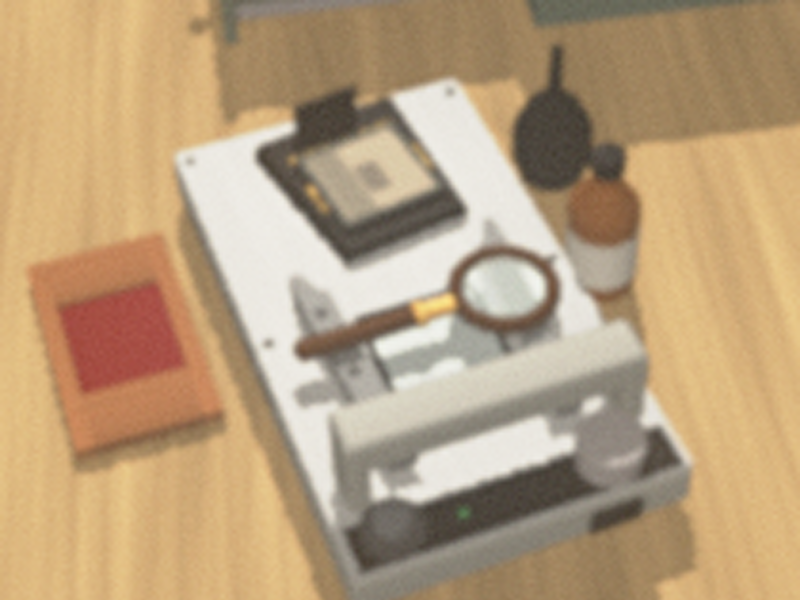

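```bash
python3 - <<'E'
from h import *
s=bot.get_state(); c=cams.get_calibration('wrist')
M=np.linalg.inv(c['camera_from_world']); R=s['ee_rot']
print('cam in tool',R.T@(M[:3,3]-s['ee_pos']), 'look in tool',R.T@(-M[:3,2]))
print('cam world rel',M[:3,3]-s['ee_pos'], -M[:3,2])
E
```

```text
cam in tool [-4.73885818e-02 -6.88378689e+01 -1.78548080e+02] look in tool [6.58838250e-04 2.74710216e-01 9.61526840e-01]
cam world rel [ 64.45828732  24.13303315 178.55194531] [-0.25706151 -0.09672531 -0.9615423 ]
```

play_rows([
  {"x": 30, "y": 45, "z": 60, "jaw": -1},
  {"x": 60, "y": 95, "z": 110, "jaw": -1},
  {"x": 90, "y": 150, "z": 150, "jaw": -1},
  {"x": 120, "y": 200, "z": 190, "jaw": -1},
  {"x": 150, "y": 255, "z": 210, "jaw": -1},
])

```text
validation failed for argument at $.ro...
```

play_rows([
  {"ax": 0, "ay": 0, "az": 0, "x": 30, "y": 45, "z": 60, "jaw": -1},
  {"ax": 0, "ay": 0, "az": 0, "x": 60, "y": 95, "z": 110, "jaw": -1},
  {"ax": 0, "ay": 0, "az": -2, "x": 90, "y": 150, "z": 150, "jaw": -1},
  {"ax": 0, "ay": 0, "az": -4, "x": 120, "y": 200, "z": 190, "jaw": -1},
  {"ax": 0, "ay": 0, "az": -6, "x": 150, "y": 255, "z": 210, "jaw": -1},
])

```text
clock: 1.23
ee_pos: [363.0, -418.7, 382.4]
ee_rot: [[0.249, -0.969, 0.001], [-0.969, -0.249, -0.001], [0.002, -0.001, -1.0]]
wrist_force: [0.9, 0.2, -0.4]
gripper_width: 85.2
```

play_rows([
  {"ax": 0, "ay": 0, "az": 0, "x": 35, "y": 50, "z": 10, "jaw": -1},
  {"ax": 0, "ay": 0, "az": 0, "x": 70, "y": 100, "z": 20, "jaw": -1},
  {"ax": 0, "ay": 0, "az": 0, "x": 105, "y": 150, "z": 20, "jaw": -1},
  {"ax": 0, "ay": 0, "az": 0, "x": 140, "y": 200, "z": 20, "jaw": -1},
  {"ax": 0, "ay": 0, "az": 0, "x": 170, "y": 250, "z": 20, "jaw": -1},
])

```text
clock: 1.85
ee_pos: [533.9, -166.8, 402.6]
ee_rot: [[0.249, -0.969, 0.002], [-0.969, -0.249, -0.001], [0.002, -0.001, -1.0]]
wrist_force: [0.5, -0.2, -0.6]
gripper_width: 85.5
```

```bash
cat > snap.py <<'E'
from h import *
import sys
n=sys.argv[1]
s=bot.get_state()
rgb,d,c,W=cloud('wrist'); cv2.imwrite(f'pics/{n}.png',rgb[...,::-1]); np.savez(f'{n}.npz',rgb=rgb,d=d,W=W,pos=s['ee_pos'],rot=s['ee_rot'])
print(s['clock'],s['ee_pos'],np.abs(s['qd']).max(),np.degrees(np.arctan2(s['ee_rot'][1,0],s['ee_rot'][0,0])),s['joint_positions'])
E
python3 snap.py w1
```

```text
1.85 [ 533.88919716 -166.83442099  402.61316673] 0.8797333152513802 -75.5955250405653 [ 0.42220515  0.13023022 -0.26620345  1.55228977  0.03549318  1.46188863
 -1.16503489]
```

View pics/w1.png

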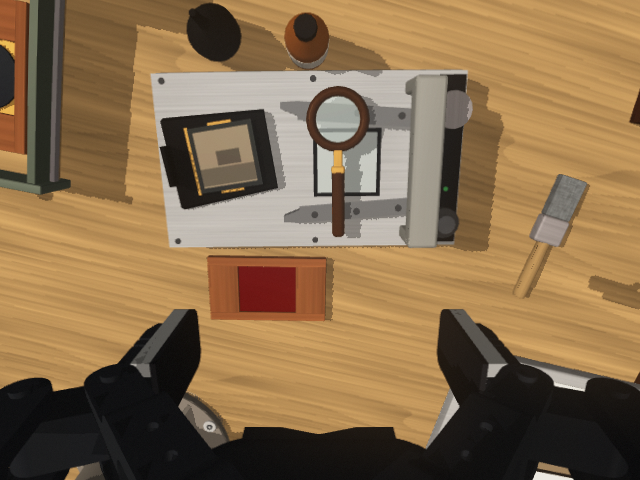

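play_rows([
  {"ax": 0, "ay": 0, "az": 0, "x": 15, "y": 0, "z": 0, "jaw": -1},
  {"ax": 0, "ay": 0, "az": 0, "x": 15, "y": 0, "z": 0, "jaw": -1},
])

```text
clock: 2.15
ee_pos: [552.9, -158.9, 401.8]
ee_rot: [[0.257, -0.966, 0.002], [-0.966, -0.257, 0.002], [-0.002, -0.002, -1.0]]
wrist_force: [0.1, -0.3, -0.0]
gripper_width: 85.7
```

```bash
python3 snap.py w2; python3 - <<'E'
from h import *
z=np.load('w2.npz'); W=z['W'];rgb=z['rgb']
cv2.imwrite('pics/w2z.png',cv2.resize(rgb[50:260,140:480],(800,494),interpolation=cv2.INTER_CUBIC)[...,::-1])
E
```

```text
2.15 [ 552.91653368 -158.89351885  401.78676671] 0.022425081397467364 -75.10264007645917 [ 0.40459091  0.16024401 -0.27432826  1.51978038  0.04119885  1.46601356
 -1.18143007]
```

View pics/w2z.png

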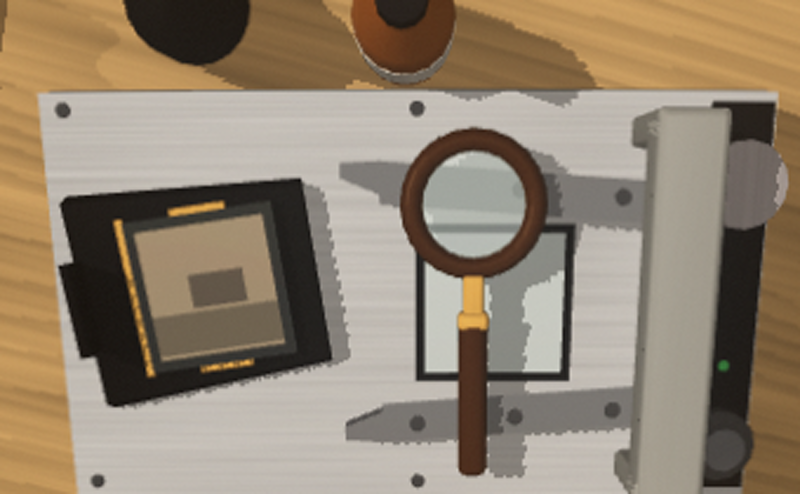

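```bash
cat >> h.py <<'E'
def ray(c,uv,z):
    uv=np.atleast_2d(np.array(uv,float)); p=cv2.undistortPoints(uv[:,None],K(c),np.array(c['D'],float))[:,0]
    M=np.linalg.inv(np.array(c['camera_from_world'])); D=(M[:3,:3]@np.stack([p[:,0],-p[:,1],-np.ones(len(p))])).T
    o=M[:3,3]; t=(z-o[2])/D[:,2]; return o+D*t[:,None]
E
cat > m.py <<'E'
from h import *
z=np.load('w2.npz'); W=z['W'];rgb=z['rgb'].astype(int); c=cams.get_calibration('wrist')
sat=rgb.max(2)-rgb.min(2)
m=(sat<25)&(rgb.min(2)>120)&(abs(W[...,2]-45)<12)
# edges: left end (x=-185) and far edge
m[:, :140]=0
from collections import defaultdict
rows=range(100,235,5); L=[]
for r in rows:
    q=np.where(m[r])[0]
    if len(q): L.append((q.min(),r))
cols=range(170,420,8); T=[];B=[]
for q in cols:
    k=np.where(m[:300,q])[0]; T.append((q,k.min())); B.append((q,k.max()))
def line(p):
    P=ray(c,p,45)[:,:2]
    for _ in range(4):
        mu=P.mean(0); d=np.linalg.svd(P-mu)[2][0]; n=np.array([-d[1],d[0]]); e=(P-mu)@n; k=abs(e)<=max(1.5,2*np.median(abs(e))); P=P[k]
    return mu,d,np.std(e),len(P)
for n,p in (('L',L),('T',T),('B',B)):
    mu,d,s,k=line(p); print(n,mu,np.degrees(np.arctan2(d[1],d[0])),s,k)
E
python3 m.py
```

```text
L [523.65876153  42.82856848] -164.8051449605571 0.4059573110437314 27
T [659.79118052 -99.42099415] -75.15108834044565 0.5198320452438775 32
B [ 434.24263493 -120.83922522] -75.13024637587067 0.010090544250180496 24
```

```bash
python3 - <<'E'
from h import *
z=np.load('w2.npz'); W=z['W'];rgb=z['rgb']
for u in (180,300,380):
    print(u)
    for r in list(range(80,95))+list(range(248,272,1)): print(r,rgb[r,u],np.round(W[r,u],1))
E
```

```text
180
80 [180 139  84] [ 6.354e+02  5.700e+01 -3.000e-01]
81 [180 139  86] [634.3  57.8  -3.1]
82 [176 135  83] [633.   57.5  -2.8]
83 [179 138  85] [631.7  57.   -2.2]
84 [182 140  87] [630.4  56.8  -2.2]
85 [184 143  89] [629.2  56.1  -0.9]
86 [185 143  88] [627.9  57.1  -4.5]
87 [186 145  90] [626.6  56.1  -2.1]
88 [148 122  91] [625.   43.7  33.9]
89 [168 162 153] [623.7  40.3  43.2]
90 [195 189 180] [622.5  39.8  44. ]
91 [196 190 181] [621.4  40.1  42.7]
92 [195 187 181] [620.2  39.8  42.8]
93 [197 189 182] [619.   39.5  43.1]
94 [195 189 180] [617.8  39.6  42.1]
248 [192 186 177] [417.6   4.9  43. ]
249 [197 191 183] [416.1   4.7  42.9]
250 [195 189 181] [415.1   4.1  44.1]
251 [165 160 152] [412.9   4.4  42.2]
252 [90 85 80] [412.1   3.7  43.8]
253 [71 67 64] [410.9   3.3  44.5]
254 [69 66 61] [409.5   3.1  44.4]
255 [68 65 61] [407.4   3.3  42.8]
256 [80 76 72] [407.2   2.2  46. ]
257 [168 161 155] [405.2   2.3  44.7]
258 [192 186 177] [402.8   2.7  42.3]
259 [197 190 182] [401.9   2.1  43.7]
260 [196 175 144] [382.1  13.8  -1.3]
261 [199 157 102] [380.3  13.7  -1.7]
262 [190 
[... 2957 characters left out ...]
3] [ 478.5 -267.4   43.9]
257 [194 188 180] [ 476.8 -268.1   42.8]
258 [192 186 178] [ 475.3 -268.5   42.7]
259 [198 192 184] [ 473.8 -269.1   42.3]
260 [156 137 112] [ 460.9 -279.6   -0. ]
261 [183 144  92] [ 458.7 -280.6   -2.4]
262 [189 146  92] [ 457.6 -280.7   -0.9]
263 [195 152  96] [ 4.562e+02 -2.811e+02 -4.000e-01]
264 [204 160 100] [ 454.  -282.2   -2.8]
265 [210 165 104] [ 452.1 -282.9   -4.1]
266 [208 164 103] [ 451.7 -282.4   -0. ]
267 [208 165 104] [ 4.502e+02 -2.829e+02 -1.000e-01]
268 [208 163 102] [ 448.2 -283.8   -1.6]
269 [204 158 100] [ 4.472e+02 -2.838e+02  4.000e-01]
270 [202 157  97] [ 4.456e+02 -2.844e+02 -1.000e-01]
271 [200 156  97] [ 4.439e+02 -2.849e+02 -3.000e-01]
```

View pics/w2.png

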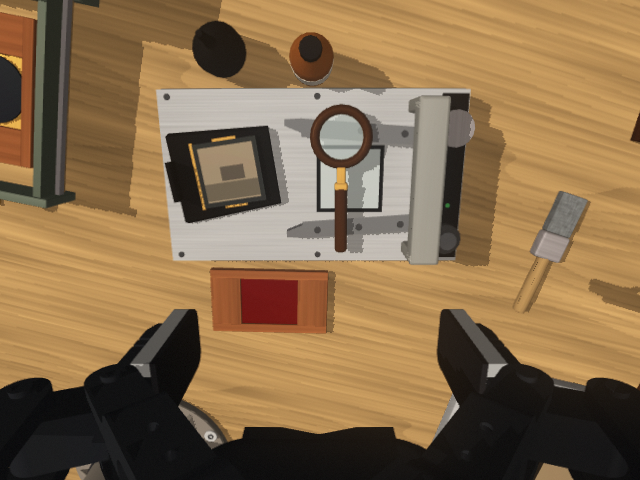

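```bash
cat > m2.py <<'E'
from h import *
c=cams.get_calibration('wrist')
q=lambda a,z: ray(c,np.array(a,float)/2.353+[140,50],z)[:,:2]
ex=np.array([np.cos(np.radians(-75.1)),np.sin(np.radians(-75.1))]); ey=np.array([-ex[1],ex[0]])
T=q([(38,93),(300,91)],45)@ey; B=ray(c,[(180,259.8),(300,259.8),(380,259.8)],45)[:,:2]@ey
Lx=ray(c,[(157.5,92),(172,258)],45)[:,:2]@ex
x0=Lx.mean()+185; y0=(T.mean()+B.mean())/2
print('T',T,'B',B,'L',Lx)
O=ex*x0+ey*y0; print('O',O)
S=lambda P:np.stack([(P-O)@ex,(P-O)@ey],1)
C=q([(62,201),(300,179),(331,358),(110,406)],56.5); print('carrier',C,'\n',S(C))
bk=(C[0]+C[3])/2; fr=(C[1]+C[2])/2; d=fr-bk; print('yaw',np.degrees(np.arctan2(d[1],d[0])),np.linalg.norm(d), 'ctr',(bk+fr)/2,S(((bk+fr)/2)[None]),'tail',bk)
e=C[3]-C[0]; print('tail yaw',np.degrees(np.arctan2(e[1],e[0]))+90,np.linalg.norm(e)); e=C[2]-C[1]; print('front yaw',np.degrees(np.arctan2(e[1],e[0]))+90,np.linalg.norm(e))
t=q([(60,265),(82,357)],45+34);print('tab top',t,np.linalg.norm(t[0]-t[1]))
M=q([(401,203),(547,203),(474,128),(474,277),(472,475),(459,400),(487,400)],68); print('mag rimL R T B end',M,S(M))
r=q([(340,170),(345,430),(350,436)],59); print('rail tips',S(r))
b=q([(727,450)],63); print('button',b,S(b))
dots=q([(63,110),(417,108),(98,481),(418,481)],45);print('dots',S(dots))
br=q([(655,110),(730,112)],45+64);print('bridge top',S(br))
print(S(q([(624,197),(612,410),(417,423),(515,417)],59)))
E
python3 m2.py
```

```text
T [611.86015097 611.94141002] B [387.44158672 387.38355557 387.28283412] L [94.07684121 91.24550852]
O [ 554.23115703 -139.85256081]
carrier [[ 564.15783977   42.10752393]
 [ 607.49705093  -79.07273927]
 [ 518.20977556 -117.35256159]
 [ 459.45938173   -2.39732027]] 
 [[-173.28939763   56.38081357]
 [ -45.03975757   67.10337098]
 [ -31.00573947  -29.02471375]
 [-157.20238774  -56.24092672]]
yaw -66.61948996413533 128.62956886427025 ctr [537.331012  -39.1787743] [[-101.6343206     9.55463602]] tail [511.80861075  19.85510183]
tail yaw -66.97080013346505 113.76488154589033
front yaw -66.79390298376222 97.14711698699942
tab top [[534.12703882  29.9833358 ]
 [489.00313915  10.78349852]] 49.03876092458778
mag rimL R T B end [[ 609.42363616 -134.25883328]
 [ 629.04638727 -208.03820973]
 [ 655.1368165  -161.05974165]
 [ 582.39489884 -181.48610971]
 [ 475.93574864 -210.27736231]
 [ 515.73345861 -191.63820041]
 [ 519.6985926  -206.57890431]] [[  8.78615184  54.77502237]
 [ 85.13042919  54.7668825 ]
 [ 46.44026633  92.05975393]
 [ 47.47548735  16.51141567]
 [ 47.92452651 -93.77133571]
 [ 40.14538263 -50.51904102]
 [ 55.60328747 -50.52897531]]
rail tips [[-23.46735205  71.59615785]
 [-23.90784986 -69.79893423]
 [-21.14683126 -73.31268252]]
button [[ 525.87702122 -346.8113124 ]] [[192.70920879 -80.61664046]]
dots [[-172.37632872  103.50605675]
 [  17.15392651  103.60329714]
 [-172.3246638  -104.30943403]
 [  17.37504284 -104.41272924]]
bridge top [[129.285831    97.8367894 ]
 [164.79629493  97.11255329]]
[[127.17414512  57.81053135]
 [126.86905528 -58.2821219 ]
 [ 16.90352908 -65.75551017]
 [ 72.23646492 -62.3109105 ]]
```

The wrist view shows the carrier at (225,173), yawed about 8° off the way. The magnifier lies across both rails, handle end at (340,250). The button is at (449,240), behind the bridge. Going down to the handle.

play_rows([
  {"ax": 0, "ay": 0, "az": 0, "x": -10, "y": -18, "z": -50, "jaw": -0.3},
  {"ax": 0, "ay": 0, "az": 0, "x": -21, "y": -36, "z": -105, "jaw": -0.3},
  {"ax": 0, "ay": 0, "az": 0, "x": -21, "y": -36, "z": -160, "jaw": -0.3},
  {"ax": 0, "ay": 0, "az": 0, "x": -21, "y": -36, "z": -210, "jaw": -0.3},
  {"ax": 0, "ay": 0, "az": 0, "x": -21, "y": -36, "z": -260, "jaw": -0.3},
])

```text
clock: 2.82
ee_pos: [530.4, -197.5, 140.6]
ee_rot: [[0.253, -0.967, 0.002], [-0.967, -0.253, 0.001], [-0.0, -0.002, -1.0]]
wrist_force: [0.7, -1.0, -1.1]
gripper_width: 55.3
```

```bash
python3 snap.py w3
```

```text
2.825 [ 530.42433044 -197.45665523  140.62790413] 0.7976326183644656 -75.322523549115 [ 0.44899274  0.31630691 -0.24802281  1.89492797  0.09301856  0.93973589
 -1.15666714]
```

View pics/w3.png

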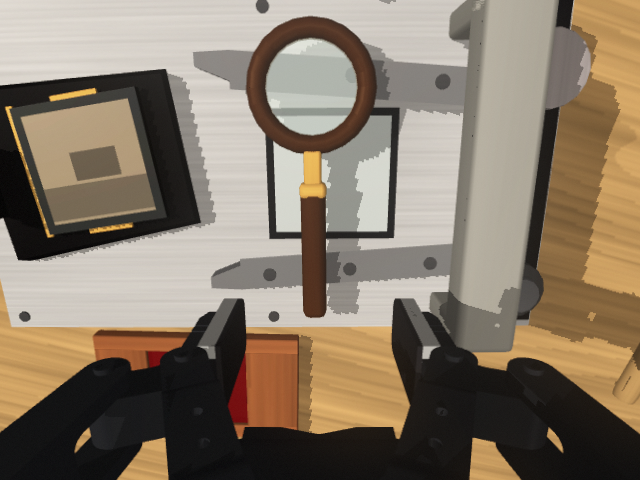

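play_rows([
  {"ax": 0, "ay": 0, "az": 0, "x": 1, "y": 2, "z": -45, "jaw": -0.3},
  {"ax": 0, "ay": 0, "az": 0, "x": 1, "y": 2, "z": -80, "jaw": -0.3},
  {"ax": 0, "ay": 0, "az": 0, "x": 1, "y": 2, "z": -80, "jaw": -0.3},
])

```text
clock: 3.25
ee_pos: [526.6, -195.2, 53.4]
ee_rot: [[0.252, -0.968, -0.009], [-0.968, -0.252, 0.004], [-0.006, 0.008, -1.0]]
wrist_force: [0.2, 0.5, 1.2]
gripper_width: 55.6
```

play_rows([
  {"ax": 0, "ay": 0, "az": 0, "x": 4, "y": 0, "z": 7, "jaw": -0.3},
  {"ax": 0, "ay": 0, "az": 0, "x": 4, "y": 0, "z": 7, "jaw": 0.2},
  {"ax": 0, "ay": 0, "az": 0, "x": 4, "y": 0, "z": 7, "jaw": 0.6},
  {"ax": 0, "ay": 0, "az": 0, "x": 4, "y": 0, "z": 7, "jaw": 1},
  {"ax": 0, "ay": 0, "az": 0, "x": 4, "y": 0, "z": 7, "jaw": 1},
])

```text
clock: 3.88
ee_pos: [530.5, -195.1, 60.5]
ee_rot: [[0.252, -0.968, -0.009], [-0.968, -0.252, 0.004], [-0.006, 0.008, -1.0]]
wrist_force: [0.6, 0.4, -0.5]
gripper_width: 0.1
```

```bash
python3 snap.py w4
```

```text
3.875 [ 530.53025085 -195.12066715   60.49037903] 0.0042819390364635095 -75.37694272728129 [ 0.4301775   0.42219158 -0.23576519  1.94832391  0.13143123  0.79553321
 -1.19428461]
```

View pics/w4.png

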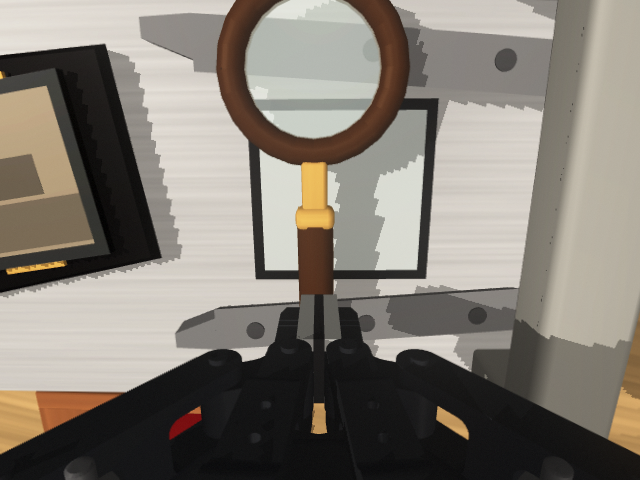

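```bash
python3 - <<'E'
from h import *
z=np.load('w4.npz'); W=z['W']
for v in range(225,345,6): print(v,[tuple(np.round(W[v,u],0)) for u in (308,316,319,330,345)])
print(W[90,600],W[300,450],W[190,200])
E
```

```text
225 [(np.float64(558.0), np.float64(-184.0), np.float64(70.0)), (np.float64(559.0), np.float64(-187.0), np.float64(69.0)), (np.float64(559.0), np.float64(-188.0), np.float64(70.0)), (np.float64(560.0), np.float64(-193.0), np.float64(70.0)), (np.float64(557.0), np.float64(-202.0), np.float64(45.0))]
231 [(np.float64(555.0), np.float64(-184.0), np.float64(70.0)), (np.float64(556.0), np.float64(-188.0), np.float64(70.0)), (np.float64(556.0), np.float64(-189.0), np.float64(69.0)), (np.float64(557.0), np.float64(-194.0), np.float64(68.0)), (np.float64(554.0), np.float64(-203.0), np.float64(45.0))]
237 [(np.float64(553.0), np.float64(-185.0), np.float64(69.0)), (np.float64(554.0), np.float64(-188.0), np.float64(70.0)), (np.float64(554.0), np.float64(-190.0), np.float64(69.0)), (np.float64(555.0), np.float64(-194.0), np.float64(69.0)), (np.float64(550.0), np.float64(-204.0), np.float64(44.0))]
243 [(np.float64(550.0), np.float64(-186.0), np.float64(69.0)), (np.float64(551.0), np.float64(-189.0), np.float64(69.0)), (np.float64(551.0), np.float64(-190.0), np.float64(70.0)), (np.float64(552.0)
[... 4369 characters left out ...]
0), np.float64(131.0)), (np.float64(541.0), np.float64(-192.0), np.float64(131.0)), (np.float64(541.0), np.float64(-193.0), np.float64(130.0)), (np.float64(542.0), np.float64(-196.0), np.float64(130.0)), (np.float64(539.0), np.float64(-202.0), np.float64(122.0))]
339 [(np.float64(541.0), np.float64(-190.0), np.float64(134.0)), (np.float64(541.0), np.float64(-192.0), np.float64(134.0)), (np.float64(541.0), np.float64(-193.0), np.float64(134.0)), (np.float64(542.0), np.float64(-196.0), np.float64(133.0)), (np.float64(544.0), np.float64(-200.0), np.float64(135.0))]
[ 631.64747589 -259.27111904  106.95998507] [ 536.02141865 -260.38133356   57.17276932] [ 554.86094885 -128.74720204   41.89319229]
```

```bash
python3 - <<'E'
from h import *
rgb,d,c,W=cloud('side'); cv2.imwrite('pics/side1z.png',cv2.resize(rgb[190:360,210:420],(800,648),interpolation=cv2.INTER_CUBIC)[:600][...,::-1])
E
```

```text
(no output)
```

View pics/side1z.png

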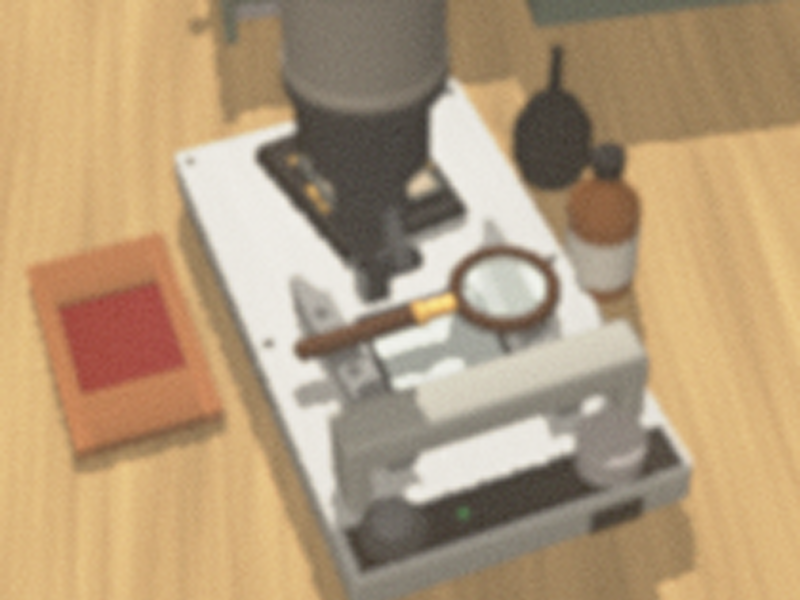

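```bash
python3 - <<'E'
from h import *
def proj(c,P):
    M=np.array(c['camera_from_world']); q=(M@np.append(P,1))[:3]; q=np.array([[q[0],-q[1],-q[2]]])
    return cv2.projectPoints(q,np.zeros(3),np.zeros(3),K(c),np.array(c['D'],float))[0].ravel()
c=cams.get_calibration('side'); w=cams.get_calibration('wrist')
for z in (60,71,80,90,100,110,140):
    p=proj(c,[530.5,-195.1,z]); print(z,'sidezoom',(p-[210,190])*[800/210,648/170],'wrist',proj(w,[540,-192,z]))
for n in ('w2','w3'):
    z=np.load(n+'.npz'); W=z['W']; print(n,z['pos'])
    m=(W[...,2]<z['pos'][2]+80)&(W[...,2]>z['pos'][2]-60)&(abs(W[...,0]-z['pos'][0])<60)&(np.abs(W[...,1]-z['pos'][1])<70)&(W[...,2]>80)
    v,u=np.where(m)
    if len(v): print(v.min(),np.percentile(W[m][:,2],[0,1,5,50])); i=np.argsort(v)[:5]; print([np.round(W[v[k],u[k]]) for k in i])
E
```

```text
60 sidezoom [375.35356795 332.79265333] wrist [316.77782622 260.76708926]
71 sidezoom [374.81865947 321.83424183] wrist [316.53565934 268.76912662]
80 sidezoom [374.37559094 312.75600619] wrist [316.31508519 276.0584396 ]
90 sidezoom [373.87747158 302.54839704] wrist [316.04207305 285.08169408]
100 sidezoom [373.37311661 292.2114828 ] wrist [315.73424862 295.25688196]
110 sidezoom [372.86241141 281.74285699] wrist [315.38454119 306.81827383]
140 sidezoom [371.29100687 249.52175967] wrist [313.97771331 353.34725401]
w2 [ 552.91653368 -158.89351885  401.78676671]
309 [450.2464839  452.05811375 454.8181542  469.71356969]
[array([ 551., -109.,  456.]), array([ 550., -110.,  455.]), array([ 551., -110.,  456.]), array([ 550., -110.,  454.]), array([ 551., -111.,  455.])]
w3 [ 530.42433044 -197.45665523  140.62790413]
181 [ 83.67017619  92.0539623  183.32295109 204.56475715]
[array([ 590., -265.,   84.]), array([ 590., -265.,   87.]), array([ 589., -266.,   84.]), array([ 590., -265.,   87.]), array([ 590., -266.,   87.])]
```

Both cameras put the shut fingertips about 38 mm above the reported TCP, so the fingers closed above the handle. I'll allow for that offset: open, go lower and look again.

play_rows([
  {"ax": 0, "ay": 0, "az": 0, "x": 1, "y": 2, "z": 0, "jaw": -0.2},
  {"ax": 0, "ay": 0, "az": 0, "x": 1, "y": 2, "z": 0, "jaw": -0.2},
  {"ax": 0, "ay": 0, "az": 0, "x": 1, "y": 2, "z": -12, "jaw": -0.2},
  {"ax": 0, "ay": 0, "az": 0, "x": 1, "y": 2, "z": -24, "jaw": -0.2},
  {"ax": 0, "ay": 0, "az": 0, "x": 1, "y": 2, "z": -35, "jaw": -0.2},
])

```text
clock: 4.6
ee_pos: [531.1, -193.0, 24.1]
ee_rot: [[0.252, -0.968, -0.01], [-0.968, -0.252, 0.004], [-0.007, 0.009, -1.0]]
wrist_force: [-0.4, -0.3, -0.2]
gripper_width: 51.3
```

```bash
python3 snap.py w5
```

```text
4.6 [ 531.09559564 -193.04124853   24.08806917] 0.16554903365579657 -75.38086450408349 [ 0.41735793  0.474355   -0.22634946  1.96786516  0.15161533  0.72636082
 -1.21515952]
```

View pics/w5.png

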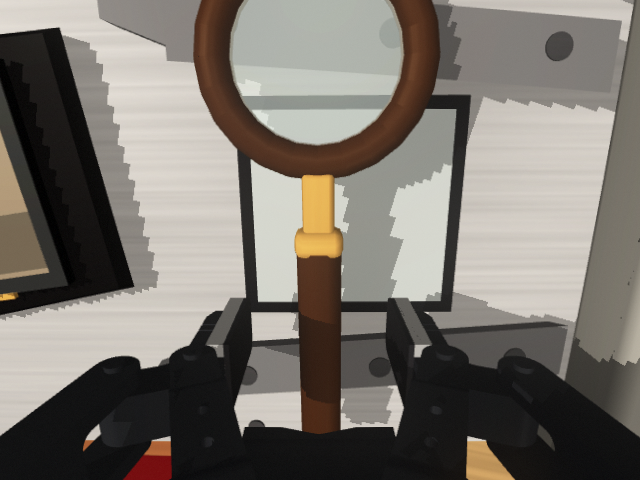

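play_rows([
  {"ax": 0, "ay": 0, "az": 0, "x": 0, "y": 0, "z": -3, "jaw": -0.2},
  {"ax": 0, "ay": 0, "az": 0, "x": 0, "y": 0, "z": -3, "jaw": 0.2},
  {"ax": 0, "ay": 0, "az": 0, "x": 0, "y": 0, "z": -3, "jaw": 0.6},
  {"ax": 0, "ay": 0, "az": 0, "x": 0, "y": 0, "z": -3, "jaw": 1},
  {"ax": 0, "ay": 0, "az": 0, "x": 0, "y": 0, "z": -3, "jaw": 1},
])

```text
clock: 5.28
ee_pos: [530.7, -192.9, 20.4]
ee_rot: [[0.252, -0.968, -0.011], [-0.968, -0.253, 0.005], [-0.007, 0.009, -1.0]]
wrist_force: [-1.0, 0.7, 6.1]
gripper_width: 14.5
```

play_rows([
  {"ax": 0, "ay": 0, "az": 0, "x": 0, "y": 0, "z": 30, "jaw": 1},
  {"ax": 0, "ay": 0, "az": 0, "x": 0, "y": 0, "z": 80, "jaw": 1},
  {"ax": 0, "ay": 0, "az": 0, "x": 0, "y": 20, "z": 130, "jaw": 1},
  {"ax": 0, "ay": 0, "az": 0, "x": -5, "y": 60, "z": 175, "jaw": 1},
  {"ax": 0, "ay": 0, "az": 0, "x": -10, "y": 110, "z": 210, "jaw": 1},
])

```text
clock: 5.9
ee_pos: [520.7, -82.4, 232.4]
ee_rot: [[0.251, -0.968, -0.009], [-0.968, -0.251, 0.004], [-0.006, 0.008, -1.0]]
wrist_force: [0.4, -0.4, -0.8]
gripper_width: 14.4
```

play_rows([
  {"ax": 0, "ay": 0, "az": 0, "x": -5, "y": 60, "z": 20, "jaw": 1},
  {"ax": 0, "ay": 0, "az": -2, "x": -10, "y": 120, "z": 30, "jaw": 1},
  {"ax": 0, "ay": 0, "az": -5, "x": -15, "y": 180, "z": 30, "jaw": 1},
  {"ax": 0, "ay": 0, "az": -8, "x": -20, "y": 240, "z": 30, "jaw": 1},
  {"ax": 0, "ay": 0, "az": -11, "x": -25, "y": 300, "z": 30, "jaw": 1},
])

```text
clock: 6.52
ee_pos: [495.2, 219.2, 262.6]
ee_rot: [[0.059, -0.998, -0.008], [-0.998, -0.059, 0.006], [-0.006, 0.007, -1.0]]
wrist_force: [1.7, -0.7, -0.1]
gripper_width: 14.3
```

play_rows([
  {"ax": 0, "ay": 0, "az": 0, "x": -5, "y": 55, "z": 0, "jaw": 1},
  {"ax": 0, "ay": 0, "az": 0, "x": -10, "y": 110, "z": 0, "jaw": 1},
  {"ax": 0, "ay": 0, "az": 0, "x": -10, "y": 150, "z": 0, "jaw": 1},
  {"ax": 0, "ay": 0, "az": 0, "x": -10, "y": 150, "z": 0, "jaw": 1},
  {"ax": 0, "ay": 0, "az": 0, "x": -10, "y": 150, "z": 0, "jaw": 1},
])

```text
clock: 7.15
ee_pos: [485.2, 368.7, 262.3]
ee_rot: [[0.059, -0.998, -0.008], [-0.998, -0.059, 0.005], [-0.006, 0.008, -1.0]]
wrist_force: [0.3, -0.7, -0.8]
gripper_width: 14.0
```

```bash
python3 snap.py w6
```

```text
7.15 [485.21742201 368.70035045 262.33088569] 0.01802957718892507 -86.60304380885923 [-0.29049866  0.32103275 -0.580443    1.64473774  0.17455793  1.23191457
 -2.41744138]
```

View pics/w6.png

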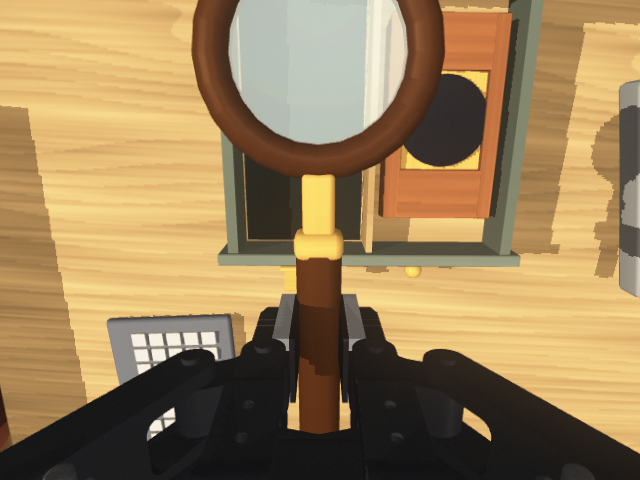

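```bash
cat > m3.py <<'E'
from h import *
z=np.load('w6.npz'); W=z['W']; c=cams.get_calibration('wrist'); pos=z['pos'];R=z['rot']
for v,us in ((150,range(212,250,4)),(200,range(212,250,4)),(200,range(355,385,3)),(230,range(355,385,3)),(225,range(485,525,4)),(100,range(505,545,4))):
    print(v,[(u,*np.round(W[v,u]).astype(int)) for u in us if np.isfinite(W[v,u,0])])
for u in (260,440,480): print(u,[(v,*np.round(W[v,u]).astype(int)) for v in range(232,272,3)])
# front wall outer edge line
m=(abs(W[...,2]-76)<6); 
P=[]
for u in list(range(226,290,4))+list(range(350,510,6)):
    k=[v for v in range(235,280) if m[v,u]]
    if k: P.append((u,np.mean(k)))
Q=ray(c,P,77)[:,:2]; f=np.polyfit(Q[:,1],Q[:,0],1); print('front mid x=a*y+b',f, 'yaw deg of +x', np.degrees(np.arctan(-f[0])), np.polyval(f,400))
print('corners',ray(c,[(219,252),(219,264),(520,254),(520,266)],78))
# magnifier in tool
for p in [(194,45),(443,45),(320,174),(320,175),(304,185),(334,185),(300,270),(341,270)]:
    w=W[p[1],p[0]]; print(p,np.round(R.T@(w-pos),1))
E
python3 m3.py
```

```text
150 [(212, np.int64(524), np.int64(486), np.int64(-1)), (216, np.int64(525), np.int64(482), np.int64(-1)), (220, np.int64(525), np.int64(478), np.int64(-3)), (224, np.int64(530), np.int64(457), np.int64(72)), (228, np.int64(531), np.int64(453), np.int64(73)), (232, np.int64(531), np.int64(449), np.int64(74)), (236, np.int64(530), np.int64(449), np.int64(56)), (240, np.int64(547), np.int64(397), np.int64(307)), (244, np.int64(547), np.int64(396), np.int64(309)), (248, np.int64(547), np.int64(394), np.int64(310))]
200 [(212, np.int64(470), np.int64(487), np.int64(-1)), (216, np.int64(470), np.int64(483), np.int64(-3)), (220, np.int64(471), np.int64(478), np.int64(-2)), (224, np.int64(471), np.int64(474), np.int64(-2)), (228, np.int64(486), np.int64(453), np.int64(74)), (232, np.int64(485), np.int64(450), np.int64(71)), (236, np.int64(485), np.int64(446), np.int64(69)), (240, np.int64(482), np.int64(446), np.int64(50)), (244, np.int64(478), np.int64(446), np.int64(30)), (248, np.int64(479), np.int64(442), np.int64(31))]
200 [(355, np.int64(485), np.int64(332), np.int64(30)), (358, np.in
[... 3974 characters left out ...]
4(213), np.int64(78)), (265, np.int64(438), np.int64(212), np.int64(77)), (268, np.int64(409), np.int64(176), np.int64(-3)), (271, np.int64(405), np.int64(176), np.int64(-1))]
front mid x=a*y+b [-5.69756557e-02  4.56509164e+02] yaw deg of +x 3.260939077430005 433.7189012756506
corners [[436.49312815 460.05138721  78.        ]
 [424.47905857 460.18546001  78.        ]
 [451.63184315 175.44643029  78.        ]
 [439.71270444 173.0265643   78.        ]]
(194, 45) [-37.2 -93.6 -46.6]
(443, 45) [ 37.4 -93.5 -47.3]
(320, 174) [  0.7 -55.1 -47.5]
(320, 175) [  0.7 -54.9 -47.9]
(304, 185) [ -4.5 -51.7 -48.5]
(334, 185) [  5.3 -51.5 -46.5]
(300, 270) [ -6.2 -22.3 -47.1]
(341, 270) [  8.2 -21.2 -44. ]
```

play_rows([
  {"ax": 0, "ay": 0, "az": 0, "x": 20, "y": 10, "z": -30, "jaw": 1},
  {"ax": 0, "ay": 0, "az": 0, "x": 33, "y": 18, "z": -80, "jaw": 1},
  {"ax": 0, "ay": 0, "az": 0, "x": 33, "y": 18, "z": -130, "jaw": 1},
  {"ax": 0, "ay": 0, "az": 0, "x": 33, "y": 18, "z": -170, "jaw": 1},
  {"ax": 0, "ay": 0, "az": 0, "x": 33, "y": 18, "z": -200, "jaw": 1},
])

```text
clock: 7.82
ee_pos: [518.7, 384.3, 60.8]
ee_rot: [[0.057, -0.998, -0.008], [-0.998, -0.057, 0.004], [-0.004, 0.008, -1.0]]
wrist_force: [0.3, 0.1, -1.3]
gripper_width: 14.1
```

play_rows([
  {"ax": 0, "ay": 0, "az": 0, "x": 0, "y": 0, "z": 0, "jaw": 1},
  {"ax": 0, "ay": 0, "az": 0, "x": 0, "y": 0, "z": 0, "jaw": 1},
])

```text
clock: 8.07
ee_pos: [519.7, 383.9, 62.2]
ee_rot: [[0.055, -0.998, -0.007], [-0.998, -0.055, 0.004], [-0.005, 0.007, -1.0]]
wrist_force: [-0.1, -0.7, -0.6]
gripper_width: 14.2
```

```bash
python3 snap.py w7
```

```text
8.075 [519.65332031 383.94821283  62.18299538] 0.011265387119063464 -86.8212549816974 [-0.35323739  0.56796958 -0.51148803  1.75191418  0.32930758  0.9106715
 -2.51755991]
```

View pics/w7.png

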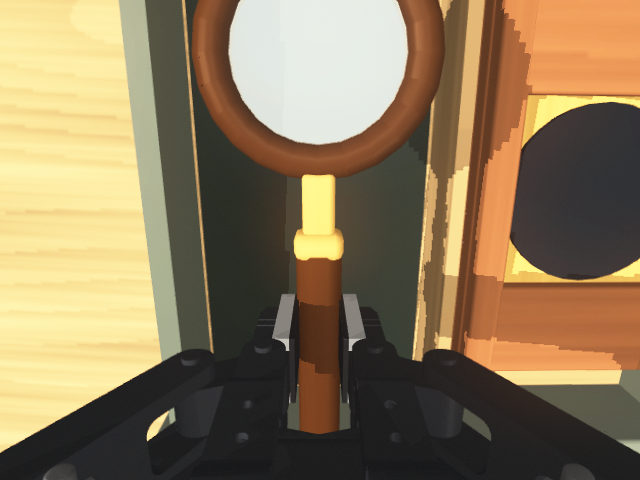

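play_rows([
  {"ax": 0, "ay": 0, "az": 0, "x": 0, "y": 2, "z": -25, "jaw": 1},
  {"ax": 0, "ay": 0, "az": 0, "x": 0, "y": 2, "z": -45, "jaw": 1},
  {"ax": 0, "ay": 0, "az": 0, "x": 0, "y": 2, "z": -58, "jaw": 1},
  {"ax": 0, "ay": 0, "az": 0, "x": 0, "y": 2, "z": -62, "jaw": 1},
  {"ax": 0, "ay": 0, "az": 0, "x": 0, "y": 2, "z": -62, "jaw": 1},
])

```text
clock: 8.75
ee_pos: [519.7, 386.5, 0.7]
ee_rot: [[0.056, -0.998, -0.007], [-0.998, -0.056, 0.005], [-0.005, 0.006, -1.0]]
wrist_force: [0.4, 0.2, -0.6]
gripper_width: 14.5
```

play_rows([
  {"ax": 0, "ay": 0, "az": 0, "x": 0, "y": 0, "z": -3, "jaw": 1},
  {"ax": 0, "ay": 0, "az": 0, "x": 0, "y": 0, "z": -3, "jaw": 1},
])

```text
clock: 9.0
ee_pos: [519.9, 386.6, -2.1]
ee_rot: [[0.056, -0.998, -0.006], [-0.998, -0.056, 0.005], [-0.006, 0.006, -1.0]]
wrist_force: [-0.2, 0.5, -0.8]
gripper_width: 14.6
```

play_rows([
  {"ax": 0, "ay": 0, "az": 0, "x": 0, "y": 0, "z": -3, "jaw": 1},
  {"ax": 0, "ay": 0, "az": 0, "x": 0, "y": 0, "z": -3, "jaw": 1},
])

```text
clock: 9.25
ee_pos: [520.1, 386.7, -5.0]
ee_rot: [[0.056, -0.998, -0.006], [-0.998, -0.056, 0.005], [-0.006, 0.006, -1.0]]
wrist_force: [0.6, 0.3, 1.2]
gripper_width: 14.7
```

play_rows([
  {"ax": 0, "ay": 0, "az": 0, "x": 0, "y": 0, "z": -2, "jaw": 1},
  {"ax": 0, "ay": 0, "az": 0, "x": 0, "y": 0, "z": -2, "jaw": 1},
])

```text
clock: 9.5
ee_pos: [520.3, 386.8, -5.1]
ee_rot: [[0.056, -0.998, -0.005], [-0.998, -0.056, 0.005], [-0.005, 0.005, -1.0]]
wrist_force: [-8.5, -8.3, 28.8]
gripper_width: 14.2
```

play_rows([
  {"ax": 0, "ay": 0, "az": 0, "x": 0, "y": 0, "z": 1, "jaw": 1},
  {"ax": 0, "ay": 0, "az": 0, "x": 0, "y": 0, "z": 1, "jaw": 0.2},
  {"ax": 0, "ay": 0, "az": 0, "x": 0, "y": 0, "z": 1, "jaw": 0.2},
  {"ax": 0, "ay": 0, "az": 0, "x": 0, "y": 0, "z": 2, "jaw": 0.2},
  {"ax": 0, "ay": 0, "az": 0, "x": 0, "y": 0, "z": 10, "jaw": 0.2},
])

```text
clock: 10.12
ee_pos: [519.9, 386.5, 4.6]
ee_rot: [[0.056, -0.998, -0.006], [-0.998, -0.056, 0.004], [-0.005, 0.006, -1.0]]
wrist_force: [0.2, 0.2, 0.0]
gripper_width: 34.7
```

play_rows([
  {"ax": 0, "ay": 0, "az": 0, "x": 0, "y": 0, "z": 40, "jaw": 0.2},
  {"ax": 0, "ay": 0, "az": 0, "x": 0, "y": 0, "z": 90, "jaw": 0.2},
  {"ax": 0, "ay": 0, "az": 0, "x": 0, "y": 0, "z": 140, "jaw": 0.2},
  {"ax": 0, "ay": 0, "az": 0, "x": -10, "y": -10, "z": 190, "jaw": 0.2},
  {"ax": 0, "ay": 0, "az": 0, "x": -30, "y": -30, "z": 240, "jaw": 0.2},
])

```text
clock: 10.75
ee_pos: [489.5, 356.6, 246.6]
ee_rot: [[0.056, -0.998, -0.006], [-0.998, -0.056, 0.005], [-0.006, 0.005, -1.0]]
wrist_force: [1.0, 0.3, 1.0]
gripper_width: 34.1
```

```bash
python3 snap.py w8
```

```text
10.75 [489.52246929 356.61248324 246.59215005] 0.7098659791333448 -86.78038171399852 [-0.26758997  0.32519156 -0.58322407  1.67460758  0.18176109  1.19834794
 -2.40771227]
```

View pics/w8.png

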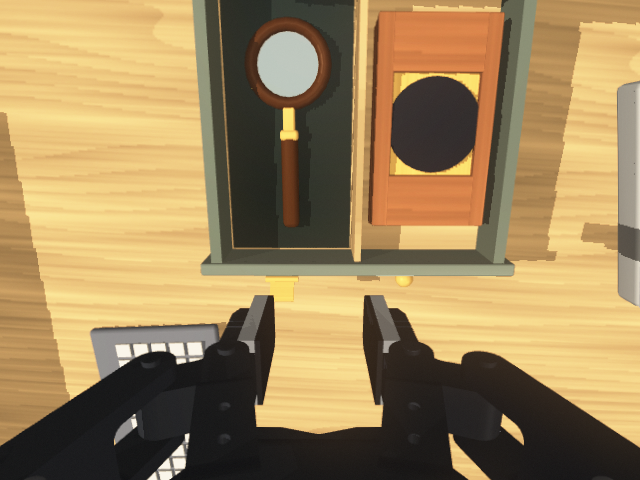

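```bash
python3 - <<'E'
from h import *
c=cams.get_calibration('wrist'); z=np.load('w8.npz');W=z['W']
P=ray(c,[(288,62),(291,226)],40)[:,:2]; F=ray(c,[(233,248),(350,248)],31)[:,:2]; print(P,F)
yaw=np.radians(3.26); ex=np.array([np.cos(yaw),np.sin(yaw)]); ey=np.array([-ex[1],ex[0]])
C=F.mean(0)+ex*118; d=P[0]-P[1]; mid=P[1]+94*d/np.linalg.norm(d); print('C',C,'mid in rest',(mid-C)@ex,(mid-C)@ey,np.degrees(np.arctan2(d[1],d[0])),np.linalg.norm(d))
print(W[200,291],W[150,290],W[240,300],W[35,288],W[100,270])
E
```

```text
[[615.30950879 392.13327183]
 [463.87140949 383.53151274]] [[434.76996653 443.45958721]
 [441.89575074 322.15260912]]
C [556.14190638 389.51640875] mid in rest 1.5384743640726768 -0.7429323647765976 3.250935514061903 151.68219467511327
[490.92439778 383.6806053   42.10211185] [537.67093971 386.37810148  42.30914581] [448.42479804 373.73911146  30.57279978] [635.65823811 392.16694363  38.43297372] [580.57600017 405.94008067  42.7792446 ]
```

Step 1 looks good: the magnifier's middle is within 2 mm of the compartment centre, it lies flat, and the fingers are clear. Now the carrier's tab.

play_rows([
  {"ax": 0, "ay": 0, "az": 4, "x": 5, "y": -55, "z": 0, "jaw": 0.2},
  {"ax": 0, "ay": 0, "az": 8, "x": 10, "y": -110, "z": -10, "jaw": 0.2},
  {"ax": 0, "ay": 0, "az": 12, "x": 15, "y": -170, "z": -20, "jaw": 0.3},
  {"ax": 0, "ay": 0, "az": 16, "x": 20, "y": -225, "z": -40, "jaw": 0.4},
  {"ax": 0, "ay": 0, "az": 20, "x": 23, "y": -280, "z": -60, "jaw": 0.4},
])

```text
clock: 11.42
ee_pos: [512.1, 74.5, 193.7]
ee_rot: [[0.396, -0.918, -0.001], [-0.918, -0.396, 0.007], [-0.007, -0.002, -1.0]]
wrist_force: [0.5, 0.4, 0.9]
gripper_width: 25.8
```

play_rows([
  {"ax": 0, "ay": 0, "az": 0, "x": 0, "y": -40, "z": -20, "jaw": 0.4},
  {"ax": 0, "ay": 0, "az": 0, "x": 0, "y": -40, "z": -50, "jaw": 0.4},
  {"ax": 0, "ay": 0, "az": 0, "x": 0, "y": -40, "z": -70, "jaw": 0.4},
  {"ax": 0, "ay": 0, "az": 0, "x": 0, "y": -40, "z": -80, "jaw": 0.4},
  {"ax": 0, "ay": 0, "az": 0, "x": 0, "y": -40, "z": -80, "jaw": 0.4},
])

```text
clock: 12.05
ee_pos: [511.9, 34.7, 113.7]
ee_rot: [[0.397, -0.918, -0.002], [-0.918, -0.397, 0.007], [-0.007, -0.001, -1.0]]
wrist_force: [-0.6, 0.4, -0.1]
gripper_width: 25.6
```

```bash
python3 snap.py w9
```

```text
12.05 [511.9314466   34.67813614 113.68088054] 0.017361556642839004 -66.62592454427993 [ 0.21930297  0.29367455 -0.47368851  2.01872853  0.16416271  0.86657086
 -1.50652982]
```

View pics/w9.png

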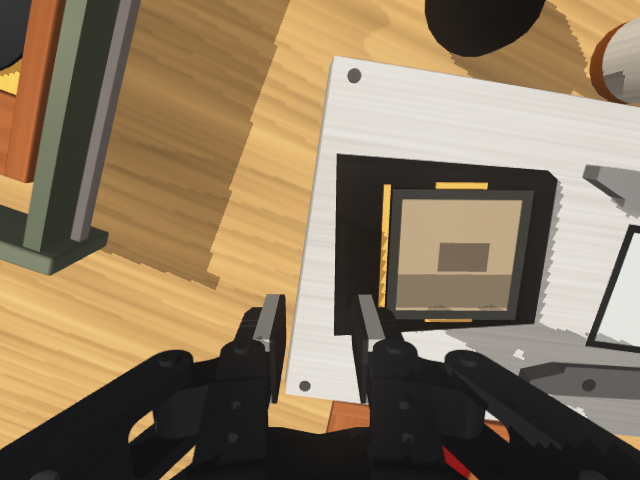

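```bash
python3 - <<'E'
from h import *
z=np.load('w9.npz');W=z['W'];pos=z['pos'];R=z['rot']
m=np.zeros((480,640),bool); m[140:340,325:400]=1
t=m&(abs(W[...,2]-78)<4)
P=W[t]; print(len(P),P.mean(0)); r=cv2.minAreaRect(P[:,:2].astype(np.float32)); print(r)
L=(P-pos)@R; print('tool frame min/max',np.percentile(L,[2,50,98],axis=0))
# tail edge: plate top
pl=np.zeros((480,640),bool); pl[150:335,335:380]=1
rgb=z['rgb'].astype(int); d=(rgb.max(2)<70)
E2=[]
for v in range(165,330,5):
    u=np.where(d[v,325:380])[0]
    if len(u): E2.append((325+u.min(),v))
c=cams.get_calibration('wrist'); Q=ray(c,E2,56.5)[:,:2]; print(np.round((np.c_[Q,np.full(len(Q),56.5)]-pos)@R,1)[:,:2].tolist())
E
```

```text
1242 [514.59598427  20.78995846  79.91434115]
((513.4929809570312, 20.060684204101562), (50.44939422607422, 8.121463775634766), 23.16608238220215)
tool frame min/max [[ 10.36391487 -20.42981164  31.85598444]
 [ 13.98619282   2.32908002  33.37009317]
 [ 18.02041287  28.44268245  37.62760032]]
[[10.9, -49.6], [10.9, -46.8], [10.9, -43.9], [11.0, -41.0], [11.0, -38.1], [11.1, -35.2], [11.1, -32.2], [10.5, -29.3], [10.6, -26.3], [10.6, -23.3], [10.6, -20.2], [10.7, -17.2], [10.7, -14.1], [10.8, -11.0], [10.8, -7.9], [10.8, -4.8], [10.3, -1.6], [10.9, 1.6], [10.9, 4.8], [10.4, 8.0], [10.4, 11.2], [10.4, 14.5], [10.5, 17.8], [10.5, 21.1], [10.6, 24.5], [10.6, 27.8], [10.6, 31.2], [10.7, 34.6], [10.7, 38.1], [10.8, 41.6], [10.8, 45.1], [10.9, 48.6], [10.2, 52.1]]
```

play_rows([
  {"ax": 0, "ay": 0, "az": 0, "x": 2, "y": -14, "z": -20, "jaw": 0.4},
  {"ax": 0, "ay": 0, "az": 0, "x": 2, "y": -14, "z": -40, "jaw": 0.4},
  {"ax": 0, "ay": 0, "az": 0, "x": 2, "y": -14, "z": -55, "jaw": 0.4},
  {"ax": 0, "ay": 0, "az": 0, "x": 2, "y": -14, "z": -62, "jaw": 0.4},
  {"ax": 0, "ay": 0, "az": 0, "x": 2, "y": -14, "z": -62, "jaw": 0.4},
])

```text
clock: 12.72
ee_pos: [514.3, 21.0, 52.2]
ee_rot: [[0.397, -0.918, -0.001], [-0.918, -0.397, 0.007], [-0.007, -0.002, -1.0]]
wrist_force: [0.1, 1.0, 0.3]
gripper_width: 25.8
```

```bash
python3 snap.py w10
```

```text
12.725 [514.31259321  20.993282    52.24369309] 0.012573749222201953 -66.60424999094073 [ 0.20965844  0.38336328 -0.44085713  2.06208084  0.2270461   0.74221181
 -1.53386065]
```

View pics/w10.png

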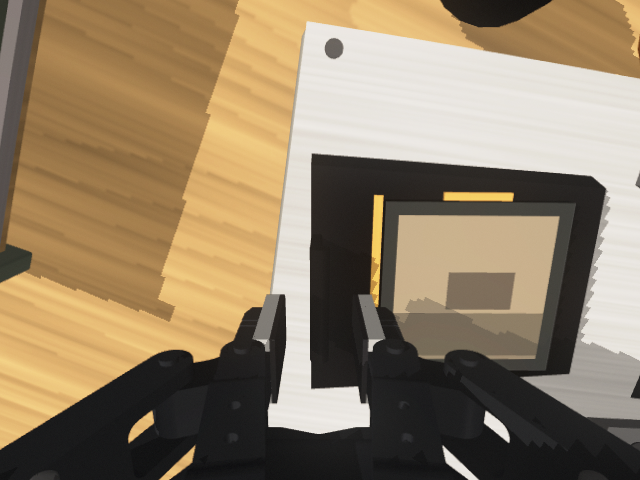

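play_rows([
  {"ax": 0, "ay": 0, "az": 0, "x": 0, "y": 0, "z": -14, "jaw": 0.4},
  {"ax": 0, "ay": 0, "az": 0, "x": 0, "y": 0, "z": -26, "jaw": 0.4},
  {"ax": 0, "ay": 0, "az": 0, "x": 0, "y": 0, "z": -26, "jaw": 0.6},
  {"ax": 0, "ay": 0, "az": 0, "x": 0, "y": 0, "z": -26, "jaw": 0.8},
  {"ax": 0, "ay": 0, "az": 0, "x": 0, "y": 0, "z": -26, "jaw": 1},
])

```text
clock: 13.4
ee_pos: [514.6, 21.0, 26.8]
ee_rot: [[0.397, -0.918, -0.0], [-0.918, -0.397, 0.007], [-0.007, -0.003, -1.0]]
wrist_force: [-1.2, 0.5, -2.4]
gripper_width: 3.1
```

```bash
python3 snap.py w11
```

```text
13.4 [514.63520586  21.02643362  26.84911526] 0.0040223203513879355 -66.6117298666667 [ 0.19359778  0.42284983 -0.42489151  2.07700589  0.25693529  0.69062923
 -1.5599588 ]
```

View pics/w11.png

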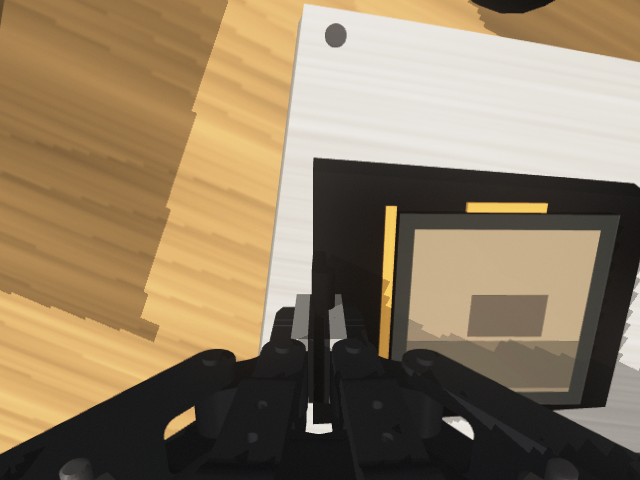

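play_rows([
  {"ax": 0, "ay": 0, "az": -3, "x": -1, "y": 0, "z": 0, "jaw": 1},
  {"ax": 0, "ay": 0, "az": -6, "x": -2, "y": -1, "z": 0, "jaw": 1},
  {"ax": 0, "ay": 0, "az": -8.5, "x": -3, "y": -1, "z": 0, "jaw": 1},
  {"ax": 0, "ay": 0, "az": -8.5, "x": -3, "y": -1, "z": 0, "jaw": 1},
  {"ax": 0, "ay": 0, "az": -8.5, "x": -3, "y": -1, "z": 0, "jaw": 1},
])

```text
clock: 14.08
ee_pos: [511.7, 20.0, 26.9]
ee_rot: [[0.258, -0.966, 0.001], [-0.966, -0.258, 0.007], [-0.007, -0.003, -1.0]]
wrist_force: [0.5, -1.2, -1.9]
gripper_width: 3.3
```

```bash
python3 snap.py w12
```

```text
14.075 [511.70578475  19.98792539  26.9221898 ] 0.0028360855451220386 -75.05831944775481 [ 0.16736137  0.4133892  -0.39096439  2.0861317   0.23413742  0.68118436
 -1.68642604]
```

View pics/w12.png

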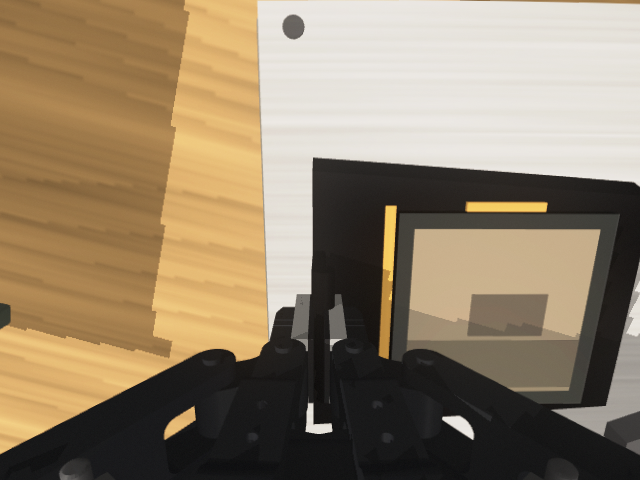

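```bash
python3 - <<'E'
from h import *
z=np.load('w12.npz');W=z['W'];pos=z['pos'];R=z['rot'];rgb=z['rgb'].astype(int); c=cams.get_calibration('wrist')
sat=rgb.max(2)-rgb.min(2)
L=[];T=[]
for v in range(10,300,5):
    u=np.where((sat[v,230:330]<30)&(rgb[v,230:330].min(1)>120))[0]
    if len(u): L.append((230+u.min()-.5,v))
for v in range(170,245,3):
    u=np.where(rgb[v,290:340].max(1)<80)[0]
    T.append((290+u.min()-.5,v))
for n,p,h in (('bedL',L,45),('tail',T,56.5)):
    Q=ray(c,p,h)[:,:2]; f=np.polyfit(Q[:,0],Q[:,1],1); e=Q[:,1]-np.polyval(f,Q[:,0]); k=abs(e)<1; f=np.polyfit(Q[k,0],Q[k,1],1)
    print(n,k.sum(),len(k),np.std(e[k]),'x-axis yaw',np.degrees(np.arctan(f[0]))-90,Q[0],Q[-1])
# flank edges of plate (top far) 
A=[]
for u in range(330,620,10):
    v=np.where(rgb[100:220,u].max(1)<80)[0]; A.append((u,100+v.min()-.5))
Q=ray(c,A,56.5)[:,:2]; f=np.polyfit(Q[:,1],Q[:,0],1); print('left flank dir yaw',np.degrees(np.arctan2(-1,-f[0])), Q[0],Q[-1])
B=[]
for u in range(480,600,10):
    v=np.where(rgb[395:430,u].max(1)<60)[0]; B.append((u,395+v.max()+.5) if len(v) else (u,0))
print(B)
ex=np.array([np.cos(np.radians(-75.1)),np.sin(np.radians(-75.1))]); ey=np.array([-ex[1],ex[0]]); O=np.array([553.6,-137.4])
print('corner FL',[( (q-O)@ex,(q-O)@ey) for q in (Q[0],Q[-1])])
P=ray(c,[(313,158),(636,183)],56.5)[:,:2]; print('corner left tail/front',[((q-O)@ex,(q-O)@ey) for q in P])
P=ray(c,[(607,406)],56.5)[:,:2]; print('corner right front',[((q-O)@ex,(q-O)@ey) for q in P])
E
```

```text
bedL 58 58 0.14088490782216415 x-axis yaw -75.15333113438277 [612.83838253  69.41659163] [506.41990947  41.45295505]
tail 25 25 0.00016881081779420817 x-axis yaw -75.26932702385193 [563.93704449  35.87982533] [537.53297984  28.93773936]
left flank dir yaw -78.97644764743008 [569.57266021  30.79629384] [589.21292822 -71.82261396]
[(480, np.float64(429.5)), (490, np.float64(429.5)), (500, np.float64(429.5)), (510, np.float64(429.5)), (520, np.float64(429.5)), (530, np.float64(429.5)), (540, np.float64(429.5)), (550, np.float64(429.5)), (560, np.float64(429.5)), (570, np.float64(429.5)), (580, np.float64(429.5)), (590, np.float64(406.5))]
corner FL [(np.float64(-158.4337802661947), np.float64(58.68437958503932)), (np.float64(-54.21516550620012), np.float64(51.27757838412021))]
corner left tail/front [(np.float64(-164.60172294277095), np.float64(58.85342877778171)), (np.float64(-44.061012290415526), np.float64(50.43785270397455))]
corner right front [(np.float64(-35.320951530633046), np.float64(-47.36210596106248))]
```

play_rows([
  {"ax": 0, "ay": 0, "az": 0, "x": 4, "y": -18, "z": 0, "jaw": 1},
  {"ax": 0, "ay": 0, "az": 0, "x": 8.5, "y": -37, "z": 0, "jaw": 1},
  {"ax": 0, "ay": 0, "az": 0, "x": 13.5, "y": -56, "z": 0, "jaw": 1},
  {"ax": 0, "ay": 0, "az": 0, "x": 18, "y": -73, "z": 0, "jaw": 1},
  {"ax": 0, "ay": 0, "az": 0, "x": 20, "y": -80, "z": 0, "jaw": 1},
])

```text
clock: 14.75
ee_pos: [531.8, -60.9, 26.9]
ee_rot: [[0.257, -0.966, 0.001], [-0.966, -0.257, 0.008], [-0.007, -0.003, -1.0]]
wrist_force: [-0.9, 2.6, -0.9]
gripper_width: 3.0
```

play_rows([
  {"ax": 0, "ay": 0, "az": 0, "x": 0, "y": 0, "z": 0, "jaw": 1},
])

```text
clock: 14.88
ee_pos: [532.0, -61.3, 26.9]
ee_rot: [[0.256, -0.967, 0.001], [-0.967, -0.256, 0.007], [-0.007, -0.003, -1.0]]
wrist_force: [0.2, -3.2, -0.8]
gripper_width: 3.3
```

```bash
python3 snap.py w13
```

```text
14.875 [531.9690347  -61.31717879  26.86479605] 0.0023158628132713337 -75.14403411515694 [ 0.30308374  0.44175431 -0.3693669   2.03508399  0.22968458  0.70289806
 -1.52141854]
```

View pics/w13.png

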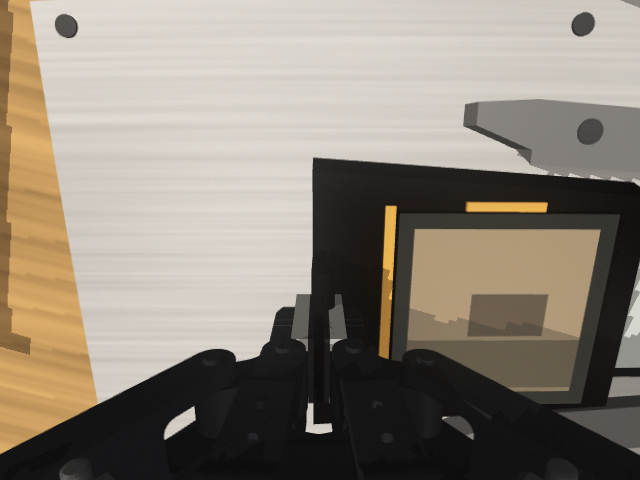

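```bash
python3 - <<'E'
from h import *
z=np.load('w13.npz');rgb=z['rgb']; W=z['W']; c=cams.get_calibration('wrist')
ex=np.array([np.cos(np.radians(-75.15)),np.sin(np.radians(-75.15))]); ey=np.array([-ex[1],ex[0]]); O=np.array([553.6,-137.4])
S=lambda p:np.round([(p[:2]-O)@ex,(p[:2]-O)@ey,p[2]],1)
for u in (560,600,625): 
    print(u,'left'); print([(v,*S(W[v,u])) for v in range(90,190,4)])
    print('right',[(v,*S(W[v,u])) for v in range(380,425,3)])
dots=ray(c,[(66,26),(583,24)],45); print([S(p) for p in dots])
cv2.imwrite('pics/w13z.png',cv2.resize(rgb[360:460,480:640],(800,500),interpolation=cv2.INTER_CUBIC)[...,::-1])
E
```

```text
560 left
[(90, np.float64(13.2), np.float64(82.6), np.float64(43.2)), (94, np.float64(13.1), np.float64(81.1), np.float64(43.8)), (98, np.float64(13.7), np.float64(79.7), np.float64(43.2)), (102, np.float64(5.3), np.float64(77.1), np.float64(58.5)), (106, np.float64(5.7), np.float64(75.8), np.float64(58.1)), (110, np.float64(5.8), np.float64(74.5), np.float64(58.2)), (114, np.float64(6.2), np.float64(73.2), np.float64(57.8)), (118, np.float64(6.8), np.float64(71.8), np.float64(57.1)), (122, np.float64(6.6), np.float64(70.5), np.float64(57.8)), (126, np.float64(7.2), np.float64(69.1), np.float64(57.2)), (130, np.float64(7.1), np.float64(67.7), np.float64(57.7)), (134, np.float64(7.4), np.float64(66.4), np.float64(57.6)), (138, np.float64(7.8), np.float64(65.0), np.float64(57.3)), (142, np.float64(nan), np.float64(nan), np.float64(nan)), (146, np.float64(8.1), np.float64(62.2), np.float64(57.5)), (150, np.float64(8.1), np.float64(60.8), np.float64(57.9)), (154, np.float64(8.3), np.float64(59.4), np.float64(57.9)), (158, np.float64(8.5), np.float64(58.0), np.float64(58.0)), (162, np.flo
[... 5655 characters left out ...]
.float64(44.1)), (395, np.float64(67.0), np.float64(-52.8), np.float64(43.5)), (398, np.float64(64.7), np.float64(-52.3), np.float64(46.5)), (401, np.float64(63.1), np.float64(-52.3), np.float64(48.7)), (404, np.float64(59.1), np.float64(-50.1), np.float64(53.6)), (407, np.float64(55.6), np.float64(-48.5), np.float64(57.8)), (410, np.float64(55.3), np.float64(-49.4), np.float64(58.6)), (413, np.float64(56.5), np.float64(-51.8), np.float64(57.5)), (416, np.float64(56.7), np.float64(-53.1), np.float64(57.8)), (419, np.float64(57.9), np.float64(-55.5), np.float64(56.9)), (422, np.float64(58.4), np.float64(-57.2), np.float64(56.7))]
[array([-171.7,  104.6,   45. ]), array([ 17.1, 105.2,  45. ])]
```

View pics/w13z.png

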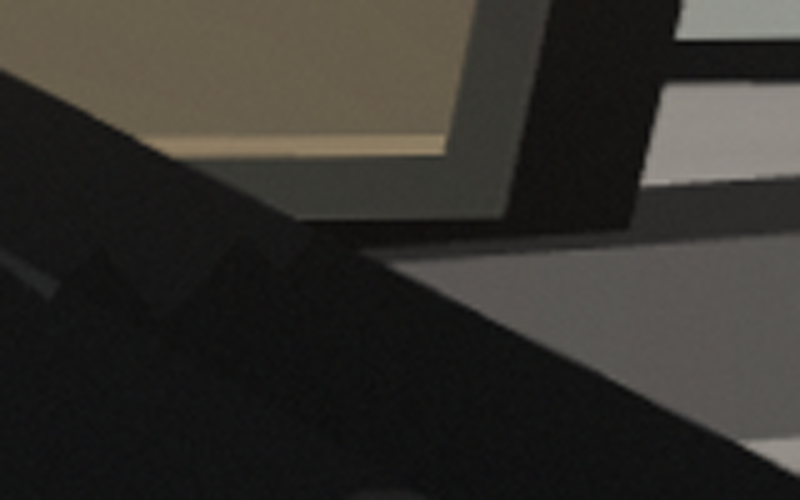

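play_rows([
  {"ax": 0, "ay": 0, "az": 0, "x": 3, "y": -3, "z": 0, "jaw": 1},
  {"ax": 0, "ay": 0, "az": 0, "x": 7, "y": -18, "z": 0, "jaw": 1},
  {"ax": 0, "ay": 0, "az": 0, "x": 11, "y": -34, "z": 0, "jaw": 1},
  {"ax": 0, "ay": 0, "az": 0, "x": 15, "y": -48, "z": 0, "jaw": 1},
  {"ax": 0, "ay": 0, "az": 0, "x": 16.8, "y": -55.6, "z": 0, "jaw": 1},
])

```text
clock: 15.55
ee_pos: [550.4, -116.8, 27.2]
ee_rot: [[0.257, -0.967, 0.004], [-0.967, -0.257, 0.009], [-0.007, -0.006, -1.0]]
wrist_force: [5.7, 12.0, -1.4]
gripper_width: 3.1
```

play_rows([
  {"ax": 0, "ay": 0, "az": 0, "x": 0, "y": 0, "z": 0, "jaw": 1},
])

```text
clock: 15.68
ee_pos: [551.0, -117.7, 27.2]
ee_rot: [[0.256, -0.967, 0.004], [-0.967, -0.256, 0.009], [-0.007, -0.006, -1.0]]
wrist_force: [-0.0, 1.8, -1.2]
gripper_width: 3.5
```

```bash
python3 snap.py w14
```

```text
15.675 [ 551.03845742 -117.70809609   27.1809817 ] 0.005080155992745931 -75.181062263383 [ 0.38785705  0.47481427 -0.35510352  1.97500189  0.22773954  0.72674886
 -1.41382346]
```

View pics/w14.png

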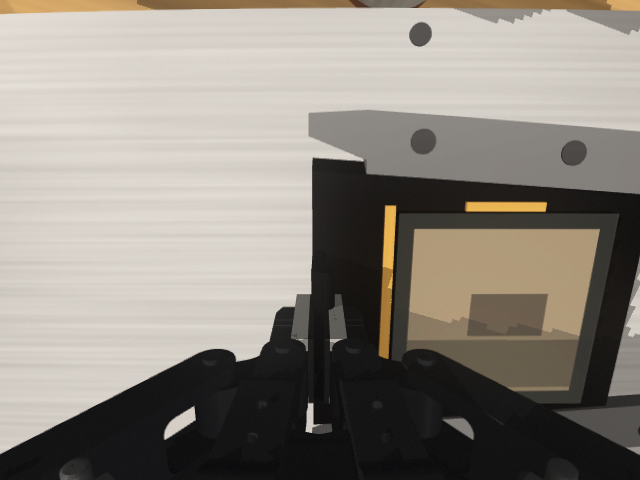

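play_rows([
  {"ax": 0, "ay": 0, "az": 0, "x": 0, "y": 0, "z": 0, "jaw": 0.6},
  {"ax": 0, "ay": 0, "az": 0, "x": 0, "y": 0, "z": 0, "jaw": 0.45},
  {"ax": 0, "ay": 0, "az": 0, "x": 0, "y": 0, "z": 12, "jaw": 0.45},
  {"ax": 0, "ay": 0, "az": 0, "x": 0, "y": 0, "z": 32, "jaw": 0.45},
  {"ax": 0, "ay": 0, "az": 0, "x": 0, "y": 0, "z": 45, "jaw": 0.45},
])

```text
clock: 16.35
ee_pos: [551.4, -117.7, 73.7]
ee_rot: [[0.256, -0.967, 0.005], [-0.967, -0.256, 0.008], [-0.007, -0.007, -1.0]]
wrist_force: [0.3, 0.4, -0.2]
gripper_width: 23.6
```

play_rows([
  {"ax": 0, "ay": 0, "az": 0, "x": -5, "y": 18, "z": 0, "jaw": 0.8},
  {"ax": 0, "ay": 0, "az": 0, "x": -9, "y": 33, "z": 0, "jaw": 1},
  {"ax": 0, "ay": 0, "az": 0, "x": -9, "y": 33, "z": -25, "jaw": 1},
  {"ax": 0, "ay": 0, "az": 0, "x": -9, "y": 33, "z": -50, "jaw": 1},
  {"ax": 0, "ay": 0, "az": 0, "x": -9, "y": 33, "z": -58, "jaw": 1},
])

```text
clock: 16.98
ee_pos: [541.0, -83.5, 14.2]
ee_rot: [[0.257, -0.966, 0.003], [-0.966, -0.257, 0.009], [-0.008, -0.005, -1.0]]
wrist_force: [0.6, 0.3, 0.7]
gripper_width: -0.4
```

```bash
python3 snap.py w15
```

```text
16.975 [541.01533622 -83.45655168  14.18048713] 0.10373841949234865 -75.09967957675028 [ 0.33419547  0.47577331 -0.36030047  2.01584542  0.2426676   0.68842499
 -1.4882051 ]
```

View pics/w15.png

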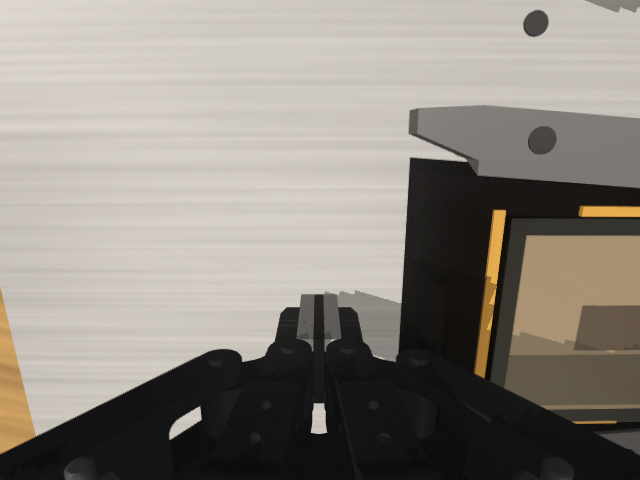

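play_rows([
  {"ax": 0, "ay": 0, "az": 0, "x": 1, "y": -4, "z": -4, "jaw": 1},
  {"ax": 0, "ay": 0, "az": 0, "x": 2, "y": -8, "z": -4, "jaw": 1},
  {"ax": 0, "ay": 0, "az": 0, "x": 3, "y": -11, "z": -4, "jaw": 1},
  {"ax": 0, "ay": 0, "az": 0, "x": 3, "y": -12, "z": -4, "jaw": 1},
])

```text
clock: 17.52
ee_pos: [544.4, -96.1, 10.4]
ee_rot: [[0.256, -0.967, 0.003], [-0.967, -0.256, 0.009], [-0.008, -0.005, -1.0]]
wrist_force: [-0.5, -0.2, -0.4]
gripper_width: 0.2
```

play_rows([
  {"ax": 0, "ay": 0, "az": 0, "x": 1, "y": -3, "z": 0, "jaw": 1},
  {"ax": 0, "ay": 0, "az": 0, "x": 1.5, "y": -6, "z": 0, "jaw": 1},
  {"ax": 0, "ay": 0, "az": 0, "x": 2, "y": -8, "z": 0, "jaw": 1},
])

```text
clock: 17.9
ee_pos: [546.5, -103.7, 10.5]
ee_rot: [[0.257, -0.966, 0.003], [-0.966, -0.257, 0.009], [-0.008, -0.006, -1.0]]
wrist_force: [-1.0, 4.5, 3.8]
gripper_width: -0.3
```

play_rows([
  {"ax": 0, "ay": 0, "az": 0, "x": 0.5, "y": -2, "z": 0, "jaw": 1},
  {"ax": 0, "ay": 0, "az": 0, "x": 1, "y": -4, "z": 0, "jaw": 1},
  {"ax": 0, "ay": 0, "az": 0, "x": 1, "y": -4, "z": 0, "jaw": 1},
])

```text
clock: 18.27
ee_pos: [547.8, -107.6, 10.6]
ee_rot: [[0.257, -0.966, 0.004], [-0.966, -0.257, 0.009], [-0.008, -0.006, -1.0]]
wrist_force: [2.0, 3.5, 1.1]
gripper_width: 0.3
```

play_rows([
  {"ax": 0, "ay": 0, "az": 0, "x": 0.5, "y": -2, "z": 0, "jaw": 1},
  {"ax": 0, "ay": 0, "az": 0, "x": 0.5, "y": -2, "z": 0, "jaw": 1},
])

```text
clock: 18.52
ee_pos: [548.5, -109.5, 10.6]
ee_rot: [[0.257, -0.966, 0.004], [-0.966, -0.257, 0.01], [-0.008, -0.006, -1.0]]
wrist_force: [1.4, 3.9, 1.0]
gripper_width: 0.2
```

```bash
python3 snap.py w16
```

```text
18.525 [ 548.50333471 -109.52310729   10.56690458] 0.0022745512882704697 -75.1104017257316 [ 0.37290547  0.49519924 -0.35348824  1.99179914  0.24513667  0.69203362
 -1.44167556]
```

View pics/w16.png

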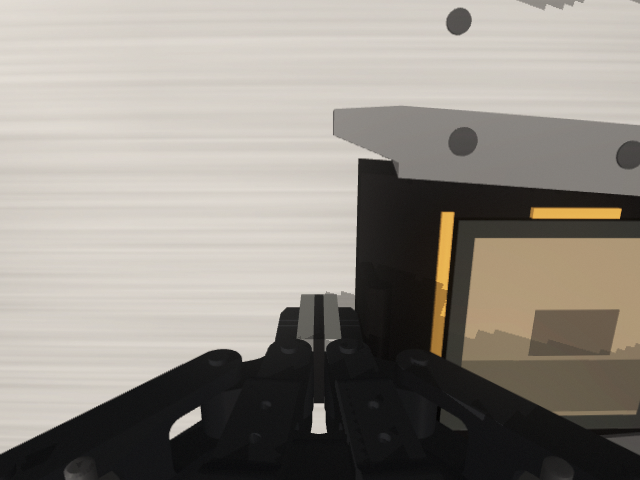

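play_rows([
  {"ax": 0, "ay": 0, "az": 0, "x": 0.5, "y": -2, "z": 0, "jaw": 1},
  {"ax": 0, "ay": 0, "az": 0, "x": 0.5, "y": -2, "z": 0, "jaw": 1},
])

```text
clock: 18.82
ee_pos: [549.1, -111.3, 10.6]
ee_rot: [[0.257, -0.966, 0.004], [-0.966, -0.257, 0.01], [-0.008, -0.007, -1.0]]
wrist_force: [1.0, 5.6, 0.6]
gripper_width: 0.1
```

play_rows([
  {"ax": 0, "ay": 0, "az": 0, "x": 0.5, "y": -2, "z": 0, "jaw": 1},
  {"ax": 0, "ay": 0, "az": 0, "x": 0.5, "y": -2, "z": 0, "jaw": 1},
])

```text
clock: 19.08
ee_pos: [549.2, -111.4, 10.5]
ee_rot: [[0.259, -0.966, 0.003], [-0.966, -0.259, 0.011], [-0.01, -0.006, -1.0]]
wrist_force: [-3.5, 14.0, 5.6]
gripper_width: -0.2
```

play_rows([
  {"ax": 0, "ay": 0, "az": 0, "x": 0.5, "y": -2, "z": 0, "jaw": 1},
  {"ax": 0, "ay": 0, "az": 0, "x": 0.5, "y": -2, "z": 0, "jaw": 1},
])

```text
clock: 19.32
ee_pos: [549.1, -111.3, 10.5]
ee_rot: [[0.26, -0.966, 0.002], [-0.965, -0.26, 0.013], [-0.012, -0.005, -1.0]]
wrist_force: [-3.7, 14.8, 7.6]
gripper_width: -0.1
```

```bash
python3 snap.py w17; python3 - <<'E'
from h import *
z=np.load('w17.npz');W=z['W'];rgb=z['rgb'].astype(int); c=cams.get_calibration('wrist')
T=[]
for v in range(170,285,4):
    u=np.where(rgb[v,325:400].max(1)<80)[0]; T.append((325+u.min()-.5,v))
Q=ray(c,T,56.5)[:,:2]; f=np.polyfit(Q[:,0],Q[:,1],1); print('tail yaw',np.degrees(np.arctan(f[0]))-90)
yaw=np.radians(-75.15); ex=np.array([np.cos(yaw),np.sin(yaw)]); print('tail x along',np.mean(Q@ex))
E
```

```text
19.325 [ 549.06199768 -111.27117767   10.54050618] 0.0022352688017562104 -74.91934616124108 [ 0.38007497  0.49808024 -0.35635486  1.98729325  0.24187443  0.69618078
 -1.43048169]
tail yaw -74.95904533478257
tail x along 261.65518607604895
```

View pics/w17.png

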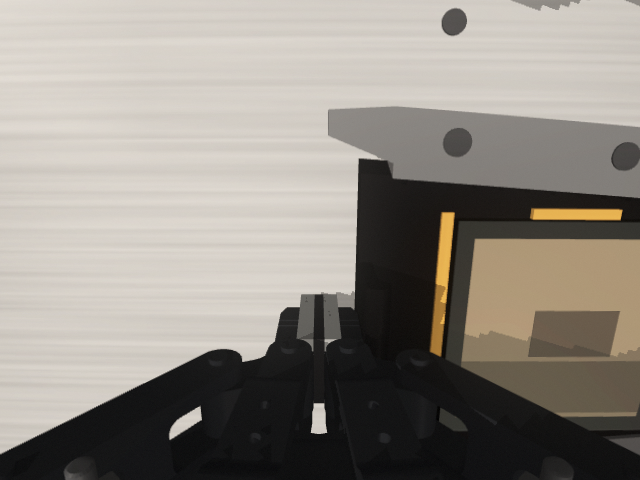

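play_rows([
  {"ax": 0, "ay": 0, "az": 0, "x": 0.8, "y": -3, "z": 0, "jaw": 1},
  {"ax": 0, "ay": 0, "az": 0, "x": 0.8, "y": -3, "z": 0, "jaw": 1},
])

```text
clock: 19.62
ee_pos: [548.9, -111.2, 10.5]
ee_rot: [[0.262, -0.965, 0.0], [-0.965, -0.262, 0.016], [-0.015, -0.004, -1.0]]
wrist_force: [-7.7, 19.9, 10.3]
gripper_width: -0.1
```

play_rows([
  {"ax": 0, "ay": 0, "az": 0, "x": 0, "y": 0, "z": 0, "jaw": 1},
  {"ax": 0, "ay": 0, "az": 0, "x": -1, "y": 5, "z": 0, "jaw": 1},
  {"ax": 0, "ay": 0, "az": 0, "x": -4, "y": 16, "z": 0, "jaw": 1},
  {"ax": 0, "ay": 0, "az": 0, "x": -6, "y": 24, "z": 20, "jaw": 1},
  {"ax": 0, "ay": 0, "az": 0, "x": -6, "y": 24, "z": 60, "jaw": 1},
])

```text
clock: 20.25
ee_pos: [541.9, -85.8, 71.3]
ee_rot: [[0.264, -0.965, -0.002], [-0.964, -0.264, 0.016], [-0.016, -0.002, -1.0]]
wrist_force: [-0.1, 0.1, 0.7]
gripper_width: 0.4
```

```bash
python3 snap.py w18
```

```text
20.25 [541.87969386 -85.8473648   71.25774067] 0.6392075774473447 -74.70068133783457 [ 0.37581086  0.39841754 -0.39609711  1.97505468  0.18606483  0.80700301
 -1.42565823]
```

View pics/w18.png

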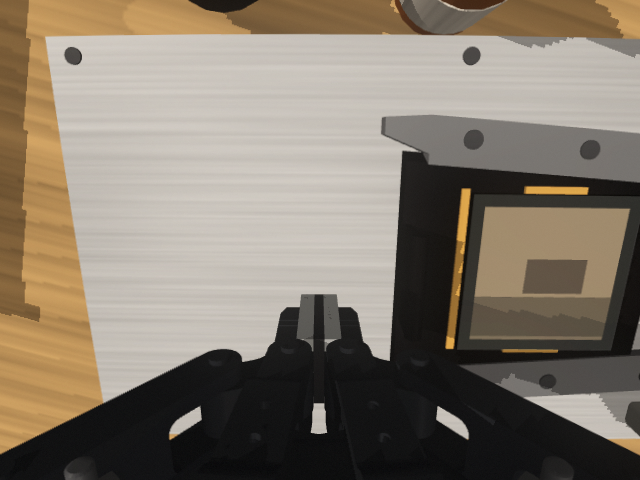

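play_rows([
  {"ax": 0, "ay": 0, "az": 8, "x": 0, "y": -20, "z": 50, "jaw": 1},
  {"ax": 0, "ay": 0, "az": 18, "x": -5, "y": -60, "z": 100, "jaw": 1},
  {"ax": 0, "ay": 0, "az": 28, "x": -10, "y": -100, "z": 140, "jaw": 1},
  {"ax": 0, "ay": 0, "az": 38, "x": -15, "y": -140, "z": 160, "jaw": 1},
  {"ax": 0, "ay": 0, "az": 48, "x": -18, "y": -180, "z": 160, "jaw": 1},
])

```text
clock: 20.92
ee_pos: [527.5, -267.5, 240.5]
ee_rot: [[0.896, -0.444, -0.004], [-0.444, -0.896, 0.011], [-0.009, -0.008, -1.0]]
wrist_force: [0.6, -0.3, -0.3]
gripper_width: 0.0
```

play_rows([
  {"ax": 0, "ay": 0, "az": 10, "x": 0, "y": -10, "z": 0, "jaw": 1},
  {"ax": 0, "ay": 0, "az": 20, "x": 0, "y": -10, "z": 0, "jaw": 1},
  {"ax": 0, "ay": 0, "az": 30, "x": 0, "y": -10, "z": 0, "jaw": 1},
  {"ax": 0, "ay": 0, "az": 40, "x": 0, "y": -10, "z": 0, "jaw": 1},
  {"ax": 0, "ay": 0, "az": 41, "x": 0, "y": -10, "z": 0, "jaw": 1},
])

```text
clock: 21.55
ee_pos: [527.5, -277.2, 241.6]
ee_rot: [[0.968, 0.252, -0.01], [0.253, -0.968, 0.005], [-0.008, -0.008, -1.0]]
wrist_force: [-0.7, 0.3, 0.5]
gripper_width: -0.3
```

```bash
python3 snap.py w19
```

```text
21.55 [ 527.49822953 -277.22697075  241.61540788] 0.04215548053516472 14.628415382410028 [ 0.86269473  0.32246329 -0.60780505  1.6933674   0.19309999  1.19799872
  0.46165453]
```

View pics/w19.png

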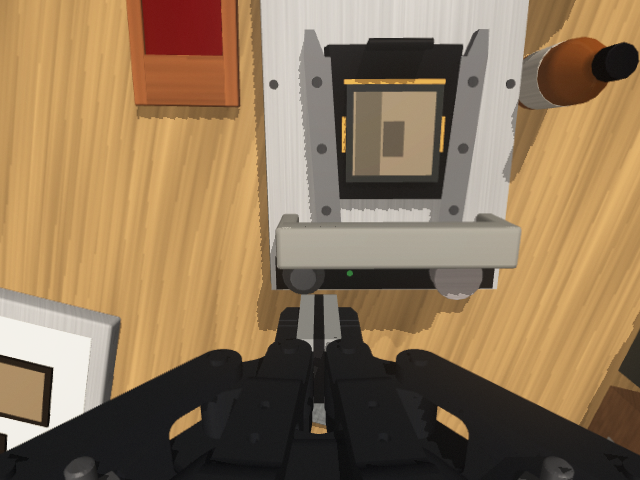

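```bash
python3 - <<'E'
from h import *
z=np.load('w19.npz');W=z['W'];rgb=z['rgb']; c=cams.get_calibration('wrist'); pos=z['pos']
ex=np.array([np.cos(np.radians(-75.15)),np.sin(np.radians(-75.15))]); ey=np.array([-ex[1],ex[0]]); O=np.array([553.6,-137.4])
S=lambda p:np.round([(p[:2]-O)@ex,(p[:2]-O)@ey],1)
for n,p,h in [('tail L',(463,45),56.5),('tail R',(330,45),56.5),('front L',(441,199),56.5),('front R',(341,197),56.5),('tip L',(483,30),59),('tip R',(312,30),59),('button',(303,278),63),('bedR end',(275,289),45),('bed end',(497,289),45),('dotA',(274,84),45),('dotB',(511,84),45),('bridge front',(283,226),109),('bridge back',(279,268),109)]:
    q=ray(c,[p],h)[0]; print(n,np.round(q,1),S(q))
cv2.imwrite('pics/w19z.png',cv2.resize(rgb[200:310,250:410],(800,550),interpolation=cv2.INTER_CUBIC)[...,::-1])
print([(u,v,*np.round(W[v,u])) for v in (268,272,276,280,284,288) for u in (290,303,315)])
E
```

```text
tail L [ 606.2 -113.    56.5] [-10.1  57. ]
tail R [ 499.5 -141.1   56.5] [-10.3 -53.2]
front L [ 630.2 -239.8   56.5] [118.6  47.8]
front R [ 541.9 -261.1   56.5] [116.5 -43. ]
tip L [617.6 -98.7  59. ] [-21.   71.8]
tip R [ 482.4 -134.3   59. ] [-21.3 -68. ]
button [ 527.1 -343.1   63. ] [192.1 -78.4]
bedR end [ 503.6 -368.2   45. ] [ 210.3 -107.5]
bed end [ 718. -312.   45.] [210.9 114.1]
dotA [ 459.8 -181.5   45. ] [  18.5 -102. ]
dotB [ 660.4 -128.8   45. ] [ 19.  105.5]
bridge front [ 499.2 -287.8  109. ] [131.4 -91.1]
bridge back [ 504.  -322.8  109. ] [166.5 -95.4]
[(290, 268, np.float64(513.0), np.float64(-321.0), np.float64(106.0)), (303, 268, np.float64(523.0), np.float64(-319.0), np.float64(107.0)), (315, 268, np.float64(533.0), np.float64(-316.0), np.float64(105.0)), (290, 272, np.float64(514.0), np.float64(-340.0), np.float64(64.0)), (303, 272, np.float64(526.0), np.float64(-337.0), np.float64(65.0)), (315, 272, np.float64(537.0), np.float64(-334.0), np.float64(64.0)), (290, 276, np.float64(515.0), np.float64(-343.0), np.float64(66.0)), (303, 276, np.float64(527.0), np.float64(-340.0), np.float64(66.0)), (315, 276, np.float64(538.0), np.float64(-338.0), np.float64(64.0)), (290, 280, np.float64(516.0), np.float64(-348.0), np.float64(63.0)), (303, 280, np.float64(528.0), np.float64(-344.0), np.float64(65.0)), (315, 280, np.float64(539.0), np.float64(-342.0), np.float64(64.0)), (290, 284, np.float64(517.0), np.float64(-355.0), np.float64(56.0)), (303, 284, np.float64(529.0), np.float64(-348.0), np.float64(66.0)), (315, 284, np.float64(540.0), np.float64(-349.0), np.float64(54.0)), (290, 288, np.float64(518.0), np.float64(-359.0), np.float64(56.0)), (303, 288, np.float64(529.0), np.float64(-351.0), np.float64(67.0)), (315, 288, np.float64(541.0), np.float64(-353.0), np.float64(54.0))]
```

View pics/w19z.png

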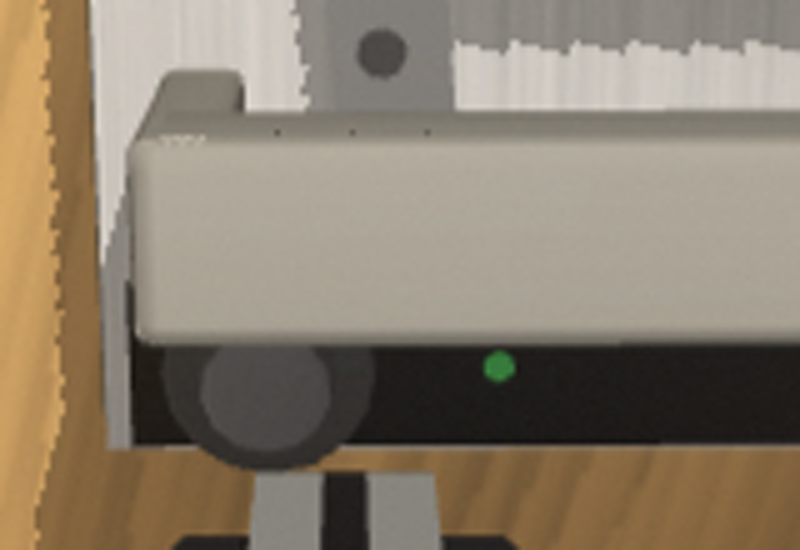

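play_rows([
  {"ax": 0, "ay": 0, "az": 0, "x": 0, "y": -35, "z": -20, "jaw": 1},
  {"ax": 0, "ay": 0, "az": 0, "x": -1, "y": -67, "z": -60, "jaw": 1},
  {"ax": 0, "ay": 0, "az": 0, "x": -1, "y": -67, "z": -110, "jaw": 1},
  {"ax": 0, "ay": 0, "az": 0, "x": -1, "y": -67, "z": -150, "jaw": 1},
  {"ax": 0, "ay": 0, "az": 0, "x": -1, "y": -67, "z": -160, "jaw": 1},
])

```text
clock: 22.22
ee_pos: [525.3, -343.6, 79.6]
ee_rot: [[0.969, 0.248, -0.013], [0.248, -0.969, 0.007], [-0.011, -0.01, -1.0]]
wrist_force: [0.3, 0.3, 0.5]
gripper_width: 0.4
```

play_rows([
  {"ax": 0, "ay": 0, "az": 0, "x": 0, "y": 0, "z": 0, "jaw": 1},
  {"ax": 0, "ay": 0, "az": 0, "x": 0, "y": 0, "z": 0, "jaw": 1},
])

```text
clock: 22.48
ee_pos: [526.2, -344.0, 81.3]
ee_rot: [[0.969, 0.247, -0.011], [0.247, -0.969, 0.006], [-0.009, -0.008, -1.0]]
wrist_force: [0.7, 0.3, 0.5]
gripper_width: -0.2
```

```bash
python3 snap.py w20; python3 - <<'E'
from h import *
rgb,d,c,W=cloud('side'); cv2.imwrite('pics/side2z.png',cv2.resize(rgb[190:360,210:420],(800,648),interpolation=cv2.INTER_CUBIC)[40:640][...,::-1])
E
```

```text
22.475 [ 526.18963237 -343.95703942   81.34784207] 0.0053445677393218856 14.310298417520364 [ 0.87443642  0.52741082 -0.52942144  1.77268674  0.31889969  0.94075349
  0.46063205]
```

View pics/w20.png

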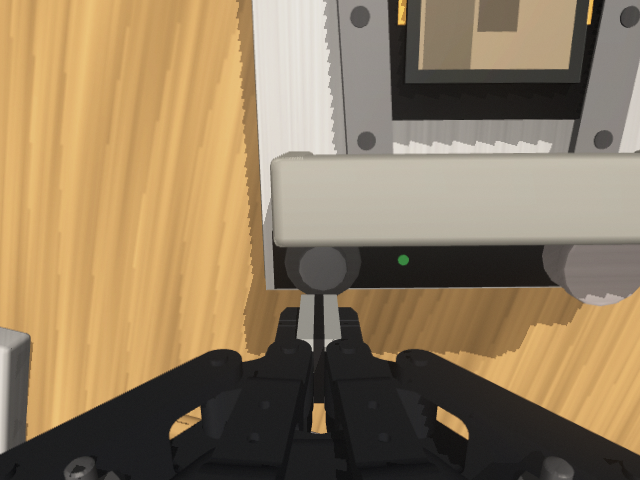

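View pics/side2z.png

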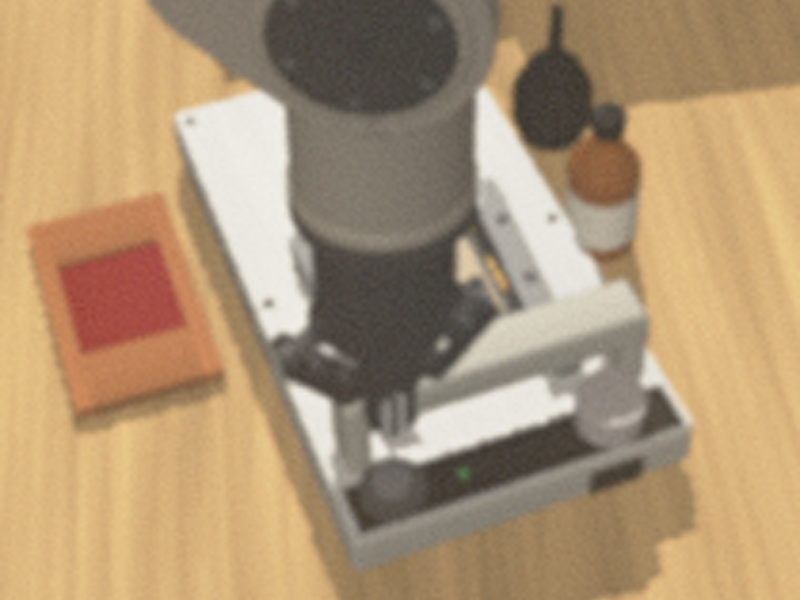

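```bash
python3 - <<'E'
from h import *
c=cams.get_calibration('wrist'); s=bot.get_state(); z=np.load('w20.npz')
p=ray(c,[(322.5,268),(322.5,291),(299,268),(346,268),(322,246)],63); print(np.round(p,1)); print('button in tool',np.round((p-s['ee_pos'])@s['ee_rot'],1))
W=z['W']; print([np.round(W[v,322]) for v in (240,244,250,260,270,280,288,292,296,300,306)])
E
```

```text
[[ 527.1 -342.8   63. ]
 [ 530.2 -355.2   63. ]
 [ 515.3 -345.9   63. ]
 [ 538.8 -339.8   63. ]
 [ 523.9 -331.5   63. ]]
button in tool [[  1.4  -0.7  18.2]
 [  1.5  12.   18.1]
 [-10.7  -0.7  18.3]
 [ 13.5  -0.8  18. ]
 [  1.1 -12.5  18.3]]
[array([ 520., -317.,  107.]), array([ 521., -319.,  106.]), array([ 524., -333.,   66.]), array([ 526., -338.,   65.]), array([ 527., -343.,   65.]), array([ 528., -349.,   64.]), array([ 529., -353.,   65.]), array([ 531., -358.,   56.]), array([ 525., -334.,  123.]), array([ 525., -333.,  127.]), array([ 525., -333.,  133.])]
```

play_rows([
  {"ax": 0, "ay": 0, "az": 0, "x": 1, "y": 0, "z": -20, "jaw": 1},
  {"ax": 0, "ay": 0, "az": 0, "x": 1, "y": 0, "z": -38, "jaw": 1},
  {"ax": 0, "ay": 0, "az": 0, "x": 1, "y": 0, "z": -50, "jaw": 1},
  {"ax": 0, "ay": 0, "az": 0, "x": 1, "y": 0, "z": -52, "jaw": 1},
  {"ax": 0, "ay": 0, "az": 0, "x": 1, "y": 0, "z": -52, "jaw": 1},
])

```text
clock: 23.2
ee_pos: [527.1, -343.9, 29.1]
ee_rot: [[0.969, 0.248, -0.011], [0.248, -0.969, 0.006], [-0.01, -0.009, -1.0]]
wrist_force: [-0.0, 0.6, 1.1]
gripper_width: 0.2
```

play_rows([
  {"ax": 0, "ay": 0, "az": 0, "x": 0, "y": 0, "z": -3, "jaw": 1},
  {"ax": 0, "ay": 0, "az": 0, "x": 0, "y": 0, "z": -5, "jaw": 1},
  {"ax": 0, "ay": 0, "az": 0, "x": 0, "y": 0, "z": -5, "jaw": 1},
])

```text
clock: 23.58
ee_pos: [527.4, -344.1, 24.4]
ee_rot: [[0.969, 0.247, -0.011], [0.248, -0.969, 0.006], [-0.009, -0.008, -1.0]]
wrist_force: [0.6, -0.7, 4.6]
gripper_width: -0.3
```

play_rows([
  {"ax": 0, "ay": 0, "az": 0, "x": 0, "y": 0, "z": -3, "jaw": 1},
  {"ax": 0, "ay": 0, "az": 0, "x": 0, "y": 0, "z": -3, "jaw": 1},
])

```text
clock: 23.82
ee_pos: [527.6, -344.2, 23.1]
ee_rot: [[0.969, 0.247, -0.011], [0.248, -0.969, 0.005], [-0.009, -0.007, -1.0]]
wrist_force: [-9.2, 5.1, 28.2]
gripper_width: -0.1
```

play_rows([
  {"ax": 0, "ay": 0, "az": 0, "x": 0, "y": 0, "z": 0, "jaw": 1},
  {"ax": 0, "ay": 0, "az": 0, "x": 0, "y": 0, "z": 10, "jaw": 1},
  {"ax": 0, "ay": 0, "az": 0, "x": 0, "y": 0, "z": 40, "jaw": 1},
  {"ax": 0, "ay": 0, "az": 0, "x": 0, "y": 0, "z": 90, "jaw": 1},
  {"ax": 0, "ay": 0, "az": 0, "x": 0, "y": 10, "z": 140, "jaw": 1},
])

```text
clock: 24.45
ee_pos: [527.2, -334.6, 164.7]
ee_rot: [[0.969, 0.247, -0.011], [0.247, -0.969, 0.005], [-0.009, -0.007, -1.0]]
wrist_force: [-0.3, 0.7, -1.1]
gripper_width: -0.1
```

play_rows([
  {"ax": 0, "ay": 0, "az": 0, "x": 0, "y": 40, "z": 40, "jaw": 1},
  {"ax": 0, "ay": 0, "az": 0, "x": 0, "y": 70, "z": 70, "jaw": 1},
  {"ax": 0, "ay": 0, "az": 0, "x": 0, "y": 70, "z": 70, "jaw": 1},
  {"ax": 0, "ay": 0, "az": 0, "x": 0, "y": 70, "z": 70, "jaw": 1},
])

```text
clock: 24.95
ee_pos: [526.7, -265.1, 234.4]
ee_rot: [[0.969, 0.246, -0.011], [0.246, -0.969, 0.005], [-0.01, -0.007, -1.0]]
wrist_force: [-0.4, 0.1, 0.6]
gripper_width: 0.4
```

```bash
python3 snap.py w21; python3 - <<'E'
from h import *
c=cams.get_calibration('wrist'); z=np.load('w21.npz'); cv2.imwrite('pics/w21.png',z['rgb'][...,::-1])
rgb,d,c,W=cloud('top'); cv2.imwrite('pics/top2z.png',cv2.resize(rgb[160:340,120:500],(800,379),interpolation=cv2.INTER_CUBIC)[...,::-1])
E
```

```text
24.95 [ 526.7341807  -265.1485199   234.36739769] 0.01818193056777438 14.252296551950904 [ 0.8494476   0.31859978 -0.61113517  1.71496041  0.1939382   1.18180931
  0.43451251]
```

View pics/w21.png

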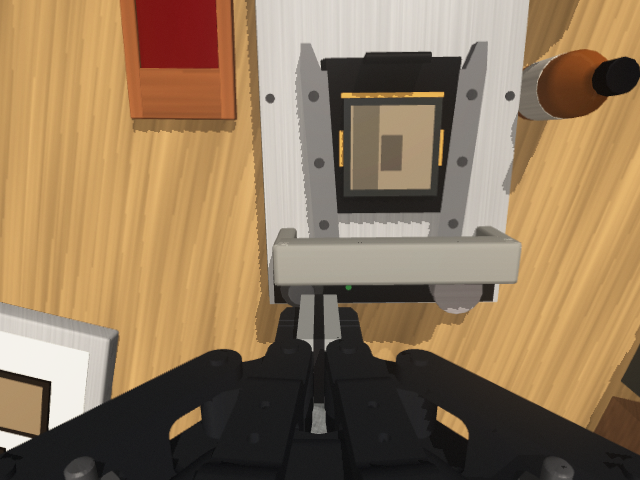

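View pics/top2z.png

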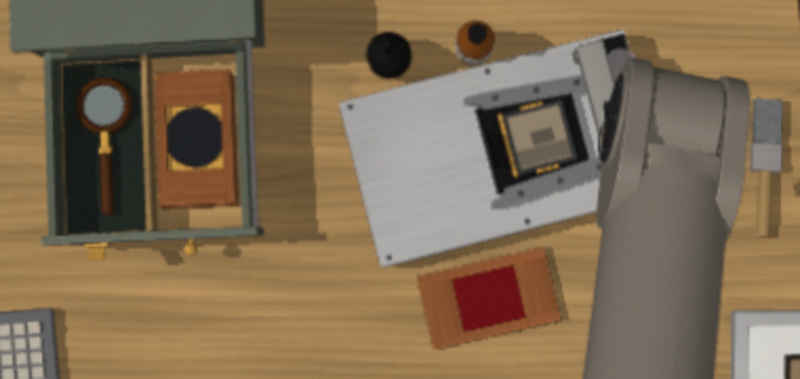

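The carrier is still wedged and the magnifier still in place, but my estimates of the fingertip height disagree by a few mm about the button's depth. I'll press again and check the cap with the camera while it is held down.

play_rows([
  {"ax": 0, "ay": 0, "az": 0, "x": 0.5, "y": -45, "z": -20, "jaw": 1},
  {"ax": 0, "ay": 0, "az": 0, "x": 0.5, "y": -79, "z": -60, "jaw": 1},
  {"ax": 0, "ay": 0, "az": 0, "x": 0.5, "y": -79, "z": -110, "jaw": 1},
  {"ax": 0, "ay": 0, "az": 0, "x": 0.5, "y": -79, "z": -155, "jaw": 1},
  {"ax": 0, "ay": 0, "az": 0, "x": 0.5, "y": -79, "z": -175, "jaw": 1},
])

```text
clock: 25.68
ee_pos: [525.1, -344.2, 55.3]
ee_rot: [[0.969, 0.245, -0.016], [0.245, -0.97, 0.008], [-0.014, -0.012, -1.0]]
wrist_force: [0.3, -1.1, 0.7]
gripper_width: -0.2
```

play_rows([
  {"ax": 0, "ay": 0, "az": 0, "x": 0, "y": 0, "z": -15, "jaw": 1},
  {"ax": 0, "ay": 0, "az": 0, "x": 0, "y": 0, "z": -20, "jaw": 1},
  {"ax": 0, "ay": 0, "az": 0, "x": 0, "y": 0, "z": -20, "jaw": 1},
])

```text
clock: 26.05
ee_pos: [525.6, -344.4, 36.0]
ee_rot: [[0.97, 0.245, -0.015], [0.245, -0.97, 0.008], [-0.013, -0.011, -1.0]]
wrist_force: [0.8, 0.4, -0.6]
gripper_width: 0.5
```

```bash
python3 snap.py w22
```

```text
26.05 [ 525.58230352 -344.41464419   35.97735399] 0.01044859069942739 14.163202643196602 [ 0.85646089  0.58407024 -0.50714997  1.79618174  0.35664299  0.87134716
  0.42939817]
```

View pics/w22.png

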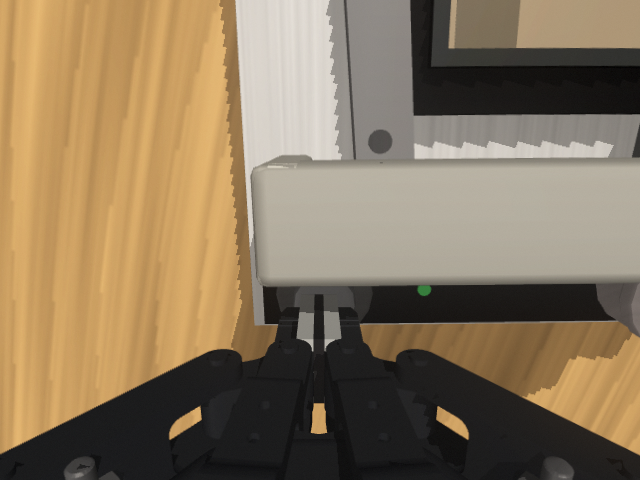

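```bash
cat > cap.py <<'E'
from h import *
s=bot.get_state(); rgb,d,c,W=cloud('wrist')
print(s['clock'],np.round(s['ee_pos'],1),np.round(s['wrist_force'],1))
import sys
cv2.imwrite(f'pics/{sys.argv[1]}.png',cv2.resize(rgb[240:340,240:400],(800,500),interpolation=cv2.INTER_CUBIC)[...,::-1])
# points near button
dd=np.hypot(W[...,0]-527,W[...,1]+343)
m=(dd<12)&(W[...,2]<75)&(W[...,2]>45); print('cap n',m.sum(),'z median',np.median(W[m][:,2]) if m.any() else None)
m=(dd>15)&(dd<20)&(W[...,2]<75)&(W[...,2]>45); print('collar',m.sum(),np.median(W[m][:,2]) if m.any() else None)
E
python3 cap.py c1
```

```text
26.1 [ 525.7 -344.5   36.3] [-0.1 -0.5 -0.2]
cap n 682 z median 65.24774893503894
collar 631 55.321333372584064
```

play_rows([
  {"ax": 0, "ay": 0, "az": 0, "x": 1, "y": 0, "z": -5, "jaw": 1},
  {"ax": 0, "ay": 0, "az": 0, "x": 1.5, "y": 0, "z": -8, "jaw": 1},
  {"ax": 0, "ay": 0, "az": 0, "x": 1.5, "y": 0, "z": -8, "jaw": 1},
])

```text
clock: 26.52
ee_pos: [527.5, -344.6, 28.4]
ee_rot: [[0.97, 0.245, -0.015], [0.245, -0.97, 0.007], [-0.012, -0.01, -1.0]]
wrist_force: [0.3, 0.2, 2.2]
gripper_width: 0.0
```

```bash
python3 cap.py c2
```

```text
26.525 [ 527.5 -344.6   28.4] [0.3 0.2 2.2]
cap n 632 z median 69.56793309915646
collar 558 55.28339108696001
```

play_rows([
  {"ax": 0, "ay": 0, "az": 0, "x": 0, "y": 0, "z": -3, "jaw": 1},
  {"ax": 0, "ay": 0, "az": 0, "x": 0, "y": 0, "z": -3, "jaw": 1},
])

```text
clock: 26.82
ee_pos: [527.5, -344.7, 25.4]
ee_rot: [[0.97, 0.245, -0.014], [0.245, -0.97, 0.007], [-0.012, -0.01, -1.0]]
wrist_force: [0.1, -0.5, 3.5]
gripper_width: 0.2
```

```bash
python3 cap.py c3
```

```text
26.825 [ 527.5 -344.7   25.4] [ 0.1 -0.5  3.5]
cap n 627 z median 70.4337715347807
collar 523 55.3303303126672
```

play_rows([
  {"ax": 0, "ay": 0, "az": 0, "x": 0, "y": 0, "z": -3, "jaw": 1},
  {"ax": 0, "ay": 0, "az": 0, "x": 0, "y": 0, "z": -3.5, "jaw": 1},
])

```text
clock: 27.12
ee_pos: [527.7, -344.7, 23.1]
ee_rot: [[0.97, 0.245, -0.014], [0.245, -0.97, 0.006], [-0.012, -0.01, -1.0]]
wrist_force: [-8.1, 3.8, 26.1]
gripper_width: 0.1
```

```bash
python3 cap.py c4
```

```text
27.125 [ 527.7 -344.7   23.1] [-8.1  3.8 26.1]
cap n 641 z median 70.7415521046228
collar 513 55.329292984493975
```

View pics/c4.png

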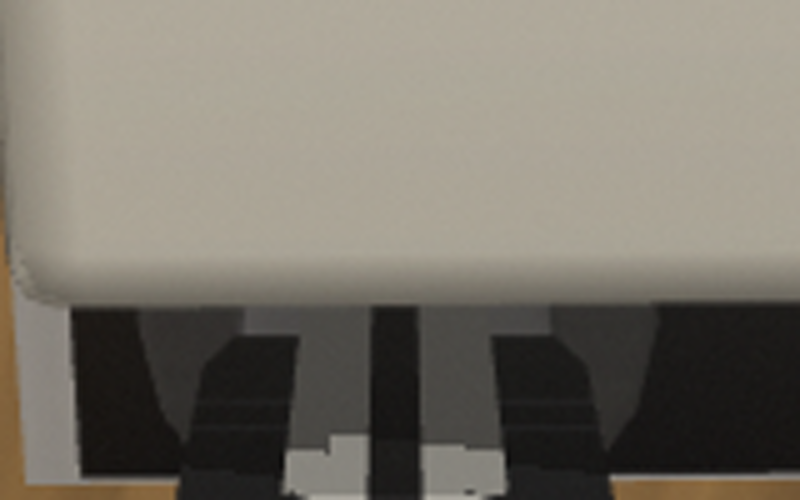

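View pics/c1.png

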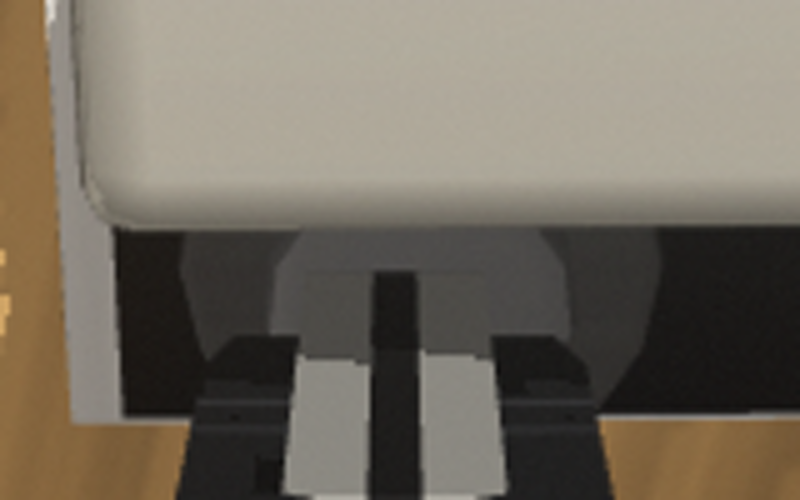

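```bash
python3 - <<'E'
from h import *
s=bot.get_state(); rgb,d,c,W=cloud('wrist'); print(s['clock'],s['ee_pos'],s['wrist_force'])
for v in (302,304,306): print(v,[(u,rgb[v,u].tolist(),np.round(W[v,u],1).tolist()) for u in (274,280,286,290,292,294,297,342,345,347,352,360,366)])
E
```

```text
27.175 [ 527.76430583 -344.78373915   23.20760394] [-7.95428459  3.47377116 24.67179895]
302 [(274, [54, 50, 48], [509.6, -345.6, 55.3]), (280, [53, 51, 48], [511.9, -344.9, 55.5]), (286, [52, 50, 47], [514.2, -343.9, 56.3]), (290, [81, 78, 76], [515.7, -342.4, 58.8]), (292, [80, 78, 76], [516.4, -342.4, 58.4]), (294, [78, 76, 73], [517.2, -342.1, 58.6]), (297, [76, 74, 73], [518.3, -342.1, 58.1]), (342, [74, 74, 69], [534.8, -336.8, 60.3]), (345, [72, 71, 70], [536.1, -337.0, 59.2]), (347, [71, 70, 68], [537.0, -337.3, 57.8]), (352, [52, 51, 48], [539.3, -337.7, 55.6]), (360, [51, 50, 48], [542.3, -336.8, 56.0]), (366, [51, 49, 47], [544.7, -336.5, 55.4])]
304 [(274, [51, 47, 46], [509.8, -346.1, 55.9]), (280, [51, 49, 46], [512.1, -346.1, 54.8]), (286, [50, 48, 45], [514.4, -345.5, 54.8]), (290, [80, 78, 76], [515.8, -343.2, 58.9]), (292, [78, 76, 74], [516.6, -343.2, 58.5]), (294, [78, 77, 74], [517.3, -342.7, 59.1]), (297, [77, 75, 73], [518.5, -342.5, 58.9]), (342, [73, 72, 68], [535.1, -338.0, 59.4]), (345, [72, 72, 69], [536.4, -338.0, 58.6]), (347, [71, 69, 68], [537.2, -337.9, 58.4]), (352, [50, 48, 46], [539.5, -338.4, 56.1]), (360, [51, 49, 46], [542.6, -337.8, 55.6]), (366, [49, 48, 46], [545.1, -337.7, 54.4])]
306 [(274, [51, 46, 44], [510.0, -346.9, 56.0]), (280, [49, 46, 44], [512.3, -346.4, 55.9]), (286, [51, 47, 46], [514.6, -346.3, 54.8]), (290, [81, 78, 77], [516.1, -344.4, 58.1]), (292, [78, 76, 74], [516.8, -343.8, 59.0]), (294, [76, 74, 72], [517.5, -343.5, 59.3]), (297, [76, 74, 72], [518.6, -343.0, 59.6]), (342, [73, 71, 69], [535.4, -339.0, 58.9]), (345, [72, 70, 68], [536.4, -338.4, 59.7]), (347, [71, 68, 66], [537.4, -338.7, 58.4]), (352, [50, 47, 46], [539.8, -339.5, 55.3]), (360, [50, 48, 46], [542.8, -338.5, 55.9]), (366, [50, 48, 46], [545.1, -338.1, 55.4])]
```

Confirmed: while held, the cap reads 58.7 mm against 65 mm when up, so it goes fully down. Lifting clear and doing the last check.

play_rows([
  {"ax": 0, "ay": 0, "az": 0, "x": 0, "y": 0, "z": 5, "jaw": 1},
  {"ax": 0, "ay": 0, "az": 0, "x": 0, "y": 0, "z": 30, "jaw": 1},
  {"ax": 0, "ay": 0, "az": 0, "x": 0, "y": 0, "z": 80, "jaw": 1},
  {"ax": 0, "ay": 0, "az": 0, "x": 0, "y": 0, "z": 130, "jaw": 1},
  {"ax": 0, "ay": 0, "az": 0, "x": 0, "y": 10, "z": 180, "jaw": 1},
])

```text
clock: 27.85
ee_pos: [527.2, -335.1, 204.4]
ee_rot: [[0.97, 0.244, -0.015], [0.244, -0.97, 0.006], [-0.013, -0.01, -1.0]]
wrist_force: [1.0, 1.1, 0.1]
gripper_width: 0.1
```

play_rows([
  {"ax": 0, "ay": 0, "az": 0, "x": 0, "y": 50, "z": 20, "jaw": 1},
  {"ax": 0, "ay": 0, "az": 0, "x": 0, "y": 60, "z": 40, "jaw": 1},
  {"ax": 0, "ay": 0, "az": 0, "x": 0, "y": 60, "z": 40, "jaw": 1},
  {"ax": 0, "ay": 0, "az": 0, "x": 0, "y": 60, "z": 40, "jaw": 1},
])

```text
clock: 28.35
ee_pos: [526.6, -276.1, 243.3]
ee_rot: [[0.97, 0.242, -0.016], [0.243, -0.97, 0.007], [-0.014, -0.01, -1.0]]
wrist_force: [0.5, -1.0, 0.5]
gripper_width: 0.0
```

```bash
python3 snap.py w23; python3 - <<'E'
from h import *
z=np.load('w23.npz');W=z['W']
dd=np.hypot(W[...,0]-528,W[...,1]+346); m=(dd<8)&(W[...,2]<75)&(W[...,2]>45); print('cap',m.sum(),np.median(W[m][:,2]))
rgb,d,c,W=cloud('top'); t=np.load('top0.npz')
cv2.imwrite('pics/top3.png',rgb[...,::-1])
for n in ('brush','blower','cleaner','ruby_frame','magnifier'):
    print(n,[(np.round(x['extent']),round(x['conf'],2)) for x in spotter.recognise('top',n)[:1]])
E
```

```text
28.35 [ 526.63117506 -276.11364753  243.34556817] 0.007730797044042209 14.041997712046006 [ 0.86029947  0.32277999 -0.60762262  1.68916082  0.19267129  1.20793485
  0.45005536]
cap 204 65.47855998965204
brush [(array([480., 211., 491., 269.]), 0.64)]
blower [(array([280., 172., 419., 284.]), 0.69)]
cleaner [(array([336., 168., 357., 191.]), 0.79)]
ruby_frame [(array([320., 276., 386., 325.]), 0.87)]
magnifier [(array([155., 197., 181., 262.]), 0.75)]
```

View pics/w23.png

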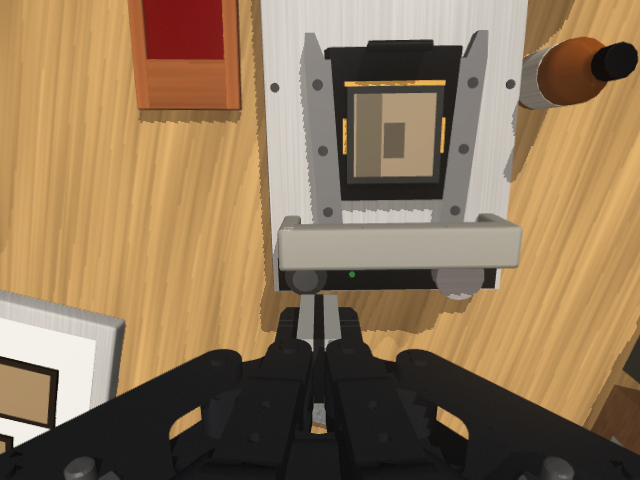

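The button is up again at 65.5 mm, the carrier is still wedged between the rails, and the arm is clear of everything. Handing in.

```bash
python3 -c "
from plant import bot
print(bot.finish_job())"
```

```text
the job is handed in; nothing more can be done
None
```

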